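# Pack the next level of a top-hat kiln

### The arm

A 7-joint arm with a two-finger parallel gripper is mounted at the origin on the work surface. World frame = base frame: x ahead of the robot, y to its left, z up, the work surface at z = 0. Lengths are in m, angles in rad, forces in N, time in s.
With the tool pointing down it reaches from about 0.35 to 0.9 m from the base axis. Payload 8.1 kg.
Tool frame: the origin (TCP) lies midway between the tips of the shut fingers; the grasp point (between the pads) lies 19 mm behind it; z points along the fingers, y is the direction in which the jaws open and shut (so a half turn about z gives the same grasp; the last joint's range is limited). The gripper opens to 85 mm and grips with 20 to 120 N. Pads are 22 mm wide; open, the fingers measure 114 mm over their backs; the gripper's body (76 mm by 85 mm) begins 54 mm behind the grasp point. The pads swing forward as they close: fully open they stand 13 mm farther back than shut.
Start: joints at [-1.246, 0.434, 0.025, 1.573, -0.012, 1.134, -0.075], TCP at [0.259, 0.569, 0.2] pointing down, gripper open.
Joint ranges: [-2.62, 2.62], [-0.44, 2.09], [-1.27, 1.32], [0.08, 2.57], [-1.32, 4.46], [0.12, 2], [-2.74, 2.74]. Speed limits (rad/s): [2.22, 2.22, 3.01, 3.01, 3.14, 3.14, 3.14].

### API

Orientations are given as a 3x3 rotation matrix whose columns are the frame's x, y, z axes.
In Python, from cell import arm, grab_frame, get_calibration gives the robot as it stands.
- The arm moves only by the tool jog_arm, never from a script. Its argument "commands" is a list of rows, each a list of 2 entries, a list of its own where there are three numbers: the shift along the world's x, y, z as a fraction of full scale, then the turn about the world's z as a fraction of full scale. In form: [[[dx, dy, dz], turn], ...]. A call has 1 to 12 rows; each row shifts and turns the commanded pose from where the row before left it; what a row does not reach is not made up. Full scale, the value 1, is 0.3 m for a shift and 2 pi rad for a turn. A row lasts 1/8 s, in which the tool goes at most 62.5 mm and 10.7 degrees, less where a joint would pass 70% of its speed; a pose out of reach is approached as far as the arm can. A call with a number of a shift or a turn outside -1 to 1 is refused whole. A call with a gripper value outside its range is refused whole. "fingers" is the opening, from 0 (shut) to 1 (fully open), set as the call begins (left out, the last holds). The fingers move at their own pace and stop on an object; "grip_force" is the grip in N (left out, the last holds). Time passes only in rows, so rows that do not move let the fingers close. It gives the time, the measured TCP pose, the force and the opening at its end, in the units of the state.
- arm.read_state(): the state, without advancing time (a new reading comes with each control period).
- grab_frame(name): name is "side" or "top" or "wrist"; returns (picture, depth): 400x640x3 uint8, red, green, blue; 400x640 float32, m along the optical axis (not along the pixel's ray), 0 where there is no reading.
- get_calibration(name): a dict with "fx", "fy", "cx", "cy" (pixels), "k1" (the pictures are not rectified: a ray, as slopes to the right and down, at radius r is drawn at 1 + k1 r^2 times it, then the intrinsics apply), "R" (3x3) and "t" (3): a world point X has camera coordinates R X + t. Camera axes: x right, y down, z forward; pixel columns grow to the right and rows downward; lengths in m; the calibration is good to about 2 mm. A picture is of the moment at which its call begins: read the wrist's pose just before it. get_calibration takes no time and is no camera call; for the wrist camera it gives the pose at the moment of the call.
- arm.finish_job(): hands the job in, once; it reports no verdict.
The state is a dict: "time_s": time; "q": joint angles; "joint_velocities": joint speeds; "joint_torque": joint torques, N m; "ee_pos": TCP position; "tcp_rot": TCP orientation; "ft_force": force on the tool from outside, world axes, zero at the start; "moment": the same for the moment, N m; "gripper_width": finger opening in m.
Only numpy, scipy, OpenCV 4.12 (cv2) and the standard library are available. Lean on these libraries where they do the work, as an engineer would, in place of code of your own. Each camera call takes 0.05 s, during which the arm holds its last target.

### The job

Pack the next level on the kiln's lower shelf: stand the two tall round props on it, one just inside each end, with the low cup midway between them, all on its centre line. Then bridge the props with the loose kiln shelf, squarely above the lower one, and last stand the tumbler upright on the middle of it. Set every piece down without dropping it, and leave the short square props and the cone pack where they are.

Things in the scene. Friction and masses are not known exactly. Their poses are not given: they have to be found in the camera images.
- lower_shelf: Target, fixed: narrow buff kiln shelf with a white washed face, 200 x 64 x 14 mm, on stub props over the brick floor of a 320 mm square grey kiln hearth, left or right of centre. Origin: centre of its UPPER face, 84 mm above the table, 34 mm above the brick; x along its length, y across, z up. Tall props belong at x = +75 and -75 mm, y = 0 (5 mm inside each end), the low cup at x = y = 0.
- prop_a: Loose tall round kiln prop: upright buff tube, 40 mm outside diameter, 22 mm bore, 60 mm high, about 120 g. Origin: centre of its underside; z up. Alike and interchangeable with prop_b. Props, cup and tumbler start upright on a plywood board (top 18 mm above the table) across from the hearth, in two rows of three, 100 mm apart in x and 110 mm in y, shuffled.
- prop_b: The second loose tall round kiln prop, the same as prop_a: 40 mm outside diameter, 60 mm high, about 120 g. Origin: centre of its underside; z up.
- cup: Loose low cup of pale dry clay, round, no handle, open at the top: 60 mm outside diameter with straight sides from 8 mm above its foot to the rim, 44 mm high, wall 4.5 mm, about 100 g. Origin: centre of its underside; z up through the mouth.
- shelf: Loose kiln shelf, like the lower one: flat slab 200 x 64 x 14 mm, about 360 g, lying on two wooden bearers near its ends on the board's robot side, its underside 40 mm above the table, 22 mm above the board, so fingers can pass down beside its middle. Origin: centre of its UNDERSIDE; x along its 200 mm length, y across its width, z up.
- tumbler: Loose tumbler of pale dry clay, round, no handle, open at the top: 48 mm outside diameter with straight sides from 6 mm above its foot to the rim, 82 mm high, wall 4.5 mm, about 130 g; best held in its upper half. Origin: centre of its underside; z up through the mouth.
- short_a: Bystander: loose short square kiln prop, hollow, 44 x 44 mm, 30 mm high, on the ware board among the other pieces. Origin: centre of its underside; z up. To be left alone.
- short_b: Bystander: second short square kiln prop, the same as short_a. Origin: centre of its underside; z up. To be left alone.
- cone_pack: Bystander: cone pack, a clay bar 66 x 22 mm, 13 mm high, with three slender pyrometric cones standing in it (57 mm high in all), loose on the brick floor beside the lower shelf. Origin: centre of its underside; x along the bar; z up. To be left alone.

How it is judged:
By the outcome, as a careful person would: the job done as asked, in the order asked, and still so for the second after the job is handed in, with the robot touching nothing.
It also fails if it takes over 131 s, if anything falls off the work surface, if the arm or the gripper's body presses on something with over 40 N, if the wrist force passes 120 N, or if a joint passes its speed limit or range.

## Working session

There is one attempt and no reset: what is moved stays moved. The work goes in short steps, Python scripts to look and compute and a tool call to move; the robot and the scene stay as the last step left them, time stands still between calls to the robot, and variables do not carry over. Pictures are saved under pics/ and viewed, and the job is handed in when it is done.

Besides the shell and the picture viewer there is one more tool, called after ">>>" as name([rows], argument=value, ...), one row to a line, values as JSON. jog_arm: Moves the arm, as the interface text tells. Shift numbers are shares of 0.3 m and turn numbers shares of 2 pi rad, none past 1 either way. Its arguments: {"type":"object","properties":{"commands":{"type":"array","items":{"type":"array"}},"fingers":{"type":"number"},"grip_force":{"type":"number"}},"required":["commands"]}

```bash
ls; mkdir -p pics; python3 - <<'E'
from cell import arm, grab_frame, get_calibration
import cv2,numpy as np
s=arm.read_state();print({k:np.round(v,3).tolist() for k,v in s.items()})
for n in("top","side"):
    p,d=grab_frame(n);cv2.imwrite(f"pics/{n}0.png",p[:,:,::-1]);np.save(f"pics/{n}0.npy",d)
    c=get_calibration(n);print(n,c)
E
```

```text
pics
{'time_s': 0.0, 'q': [-1.246, 0.435, 0.025, 1.574, -0.012, 1.134, -0.075], 'joint_velocities': [0.001, -0.001, -0.001, -0.001, -0.001, -0.001, -0.0], 'joint_torque': [-0.0, -67.047, 1.025, -31.621, 0.016, 0.012, -0.0], 'ee_pos': [0.259, 0.568, 0.199], 'tcp_rot': [[-0.91, 0.415, -0.001], [0.415, 0.91, -0.001], [-0.0, -0.002, -1.0]], 'ft_force': [1.272, 0.478, -0.257], 'moment': [-0.035, -0.003, 0.01], 'gripper_width': 0.086}
top {'fx': 438.9105304962812, 'fy': 438.9105304962812, 'cx': 325.6836581419445, 'cy': 200.49868260676618, 'k1': 0.04182805436709095, 'R': array([[ 0.01616559, -0.99971767,  0.01741403],
       [-0.99391791, -0.01796435, -0.10864842],
       [ 0.10893058, -0.01555175, -0.9939277 ]]), 't': array([-0.02563446,  0.49635386,  0.95027775])}
side {'fx': 420.7040186719885, 'fy': 420.7040186719885, 'cx': 326.70764943602177, 'cy': 206.96886688936186, 'k1': -0.0854991166984123, 'R': array([[ 9.91851160e-01, -1.27401607e-01,  3.26219217e-04],
       [-7.49080552e-02, -5.85244011e-01, -8.07389764e-01],
       [ 1.03053671e-01,  8.00786038e-01, -5.90018358e-01]]), 't': array([-0.49435294,  0.11228919,  0.9228123 ])}
```

View pics/top0.png

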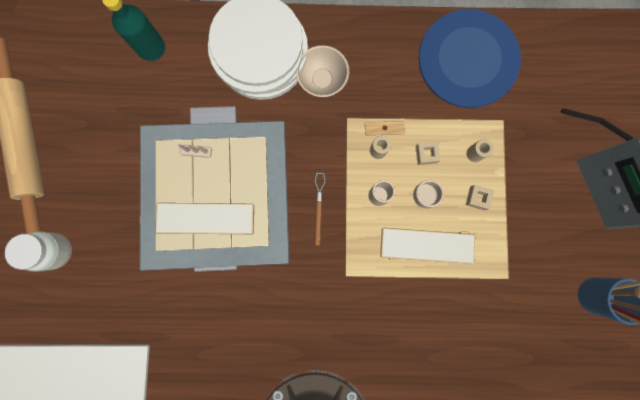

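View pics/side0.png

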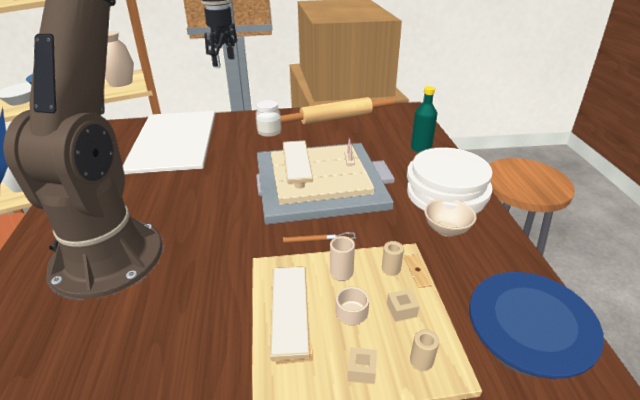

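The top view shows the hearth on the left (+y) with the lower shelf at about px (204,219). On the right is the board: props at (381,147) and (481,150), squares at (429,153) and (480,197), tumbler at (382,193), cup at (428,194), loose shelf at (428,245). Next I'll measure them.

```bash
cat > h.py <<'E'
import numpy as np,cv2
from cell import arm, grab_frame, get_calibration
def cloud(d,c):
    v,u=np.mgrid[0:d.shape[0],0:d.shape[1]]
    K=np.array([[c['fx'],0,c['cx']],[0,c['fy'],c['cy']],[0,0,1]])
    # drawn = ray*(1+k1 r^2)
    pts=np.stack([u.ravel(),v.ravel()],1).astype(np.float64)[:,None]
    n=cv2.undistortPointsIter(pts,K,np.array([c['k1'],0,0,0.]),None,None,(cv2.TERM_CRITERIA_COUNT|cv2.TERM_CRITERIA_EPS,50,1e-10))[:,0]
    z=d.ravel()[:,None]
    X=np.hstack([n*z,z])
    W=(X-c['t'])@c['R']
    return W.reshape(d.shape+(3,))
def proj(P,c):
    X=np.atleast_2d(P)@np.array(c['R']).T+c['t']
    n=X[:,:2]/X[:,2:]
    r2=(n**2).sum(1,keepdims=True)
    n=n*(1+c['k1']*r2)
    return n*[c['fx'],c['fy']]+[c['cx'],c['cy']]
def comps(W,zlo,zhi,box,minn=40,mask=None):
    x0,x1,y0,y1=box
    m=(W[...,2]>zlo)&(W[...,2]<zhi)&(W[...,0]>x0)&(W[...,0]<x1)&(W[...,1]>y0)&(W[...,1]<y1)
    n,l,st,ce=cv2.connectedComponentsWithStats(m.astype(np.uint8),connectivity=8)
    out=[]
    for i in range(1,n):
        if st[i,4]>=minn: out.append((W[l==i],ce[i],st[i]))
    return out
def rect(P):
    (cx,cy),(w,h),a=cv2.minAreaRect((P[:,:2]*1000).astype(np.float32))
    if w<h: w,h,a=h,w,a+90
    return cx,cy,w,h,(a+90)%180-90
E
python3 - <<'E'
from h import *
for n in("top","side"):
    d=np.load(f"pics/{n}0.npy");c=get_calibration(n);W=cloud(d,c)
    print(n)
    def show(t,L):
        for P,ce,st in L:
            r=rect(P);print(t,np.round(ce),st[4],'rect',np.round(r,1),'med',np.round(np.median(P,0),4),'zmax',np.round(np.percentile(P[:,2],[5,50,95]),4))
    b=W[...,2]
    show('board',comps(W,.010,.026,(.2,.75,-.45,-.02),2000))
    show('items',comps(W,.033,.2,(.2,.75,-.45,-.02),40))
    show('lower',comps(W,.07,.2,(.2,.75,.05,.5),20))
    show('brick',comps(W,.04,.06,(.2,.75,.05,.5),200))
E
```

```text
top
board [424. 195.] 19383 rect [ 512.5 -242.6  361.8  361.8  -89.8] med [ 0.5183 -0.2366  0.0173] zmax [0.0143 0.0173 0.0206]
items [469.  95.] 1139 rect [ 728.2 -331.2  175.8   43.4  -89.9] med [ 0.7326 -0.3291  0.0629] zmax [0.0593 0.0629 0.0656]
items [380. 146.] 318 rect [ 614.2 -133.2   39.1   38.3   86.3] med [ 0.613  -0.1324  0.0746] zmax [0.0378 0.0746 0.0789]
items [481. 150.] 386 rect [ 610.8 -352.8   38.8   38.8  -63.6] med [ 0.6098 -0.3498  0.0722] zmax [0.0384 0.0722 0.0791]
items [428. 152.] 384 rect [ 607.6 -243.1   46.5   44.8  -84. ] med [ 0.6067 -0.243   0.0464] zmax [0.0361 0.0464 0.0496]
items [382. 192.] 362 rect [ 511.  -134.3   47.1   46.8    4.4] med [ 0.5118 -0.135   0.0869] zmax [0.039  0.0869 0.1009]
items [429. 193.] 349 rect [ 512.8 -240.1   59.9   58.2   88.9] med [ 0.5139 -0.2431  0.0579] zmax [0.036  0.0579 0.0631]
items [481. 197.] 393 rect [ 509.3 -357.3   44.5   44.3  -14.8] med [ 0.5088 -0.3566  0.0465] zmax [0.0359 0.0465 0.0499]
items [427. 245.] 2812 rect [ 402.2 -237.4  201.5   66.7   87.5] med [ 0.4011 -0.2362  0.0538] zmax [0.0508 0.0538 0.
[... 1442 characters left out ...]
items [424. 348.] 833 rect [ 611.  -354.3   39.6   38.6  -65.1] med [ 0.6082 -0.3631  0.0696] zmax [0.0374 0.0696 0.0816]
items [362. 363.] 767 rect [ 509.7 -357.5   46.4   44.4   75.2] med [ 0.5086 -0.3642  0.0498] zmax [0.0356 0.0498 0.052 ]
lower [349. 149.] 65 rect [594.1 266.6  51.4   6.1  87.5] med [0.5938 0.2504 0.0889] zmax [0.0728 0.0889 0.1062]
lower [297. 162.] 1009 rect [447.3 234.1 204.   64.  -89.4] med [0.4473 0.2133 0.0858] zmax [0.0794 0.0858 0.0879]
lower [417. 173.] 123 rect [745.1 138.6  86.    9.7 -89.4] med [0.7448 0.1292 0.0835] zmax [0.0713 0.0835 0.0898]
brick [323. 176.] 3508 rect [506.  230.8 244.5 240.8 -86.3] med [0.5227 0.1839 0.0523] zmax [0.045  0.0523 0.0549]
```

>>> jog_arm([
  [[0.08,-0.12,0.05],-0.023],
  [[0.08,-0.14,0.05],-0.023],
  [[0.08,-0.14,0.05],-0.023],
  [[0.08,-0.14,0.05],-0.023],
  [[0.08,-0.14,0.05],-0.023],
  [[0.08,-0.14,0.05],-0.023],
  [[0.08,-0.14,0.05],-0.022],
  [[0.07,-0.14,0.05],-0.022],
  [[0,0,0],0],
  [[0,0,0],0],
], fingers=1, grip_force=40)

```text
time_s: 1.35
ee_pos: [0.4479, 0.239, 0.3197]
tcp_rot: [[-0.0, 1.0, -0.001], [1.0, 0.0, 0.0], [0.0, -0.001, -1.0]]
ft_force: [-1.0, 0.2, 0.3]
gripper_width: 0.0852
```

```bash
cat > look.py <<'E'
from h import *
import sys
def show(t,L):
    for P,ce,st in L:
        r=rect(P);print(t,np.round(ce),st[4],'rect',np.round(r,1),'z',np.round(np.percentile(P[:,2],[5,50,95]),4))
def st():
    s=arm.read_state();R=np.array(s['tcp_rot'])
    print('t',round(s['time_s'],2),'pos',np.round(s['ee_pos'],4),'yaw_y',round(np.degrees(np.arctan2(R[1,1],R[0,1])),2),'z',np.round(R[:,2],3),'F',np.round(s['ft_force'],1),'w',round(s['gripper_width'],4),'q',np.round(s['q'],2));return s
def snap(n,tag):
    c=get_calibration(n);p,d=grab_frame(n);cv2.imwrite(f"pics/{tag}.png",p[:,:,::-1]);np.save(f"pics/{tag}.npy",d)
    return p,d,c,cloud(d,c)
E
python3 - <<'E'
from look import *
st()
p,d,c,W=snap("wrist","w1")
print(c['t'],-np.array(c['R']).T@c['t'])
show('lower',comps(W,.07,.2,(.2,.75,.05,.5),200))
E
```

```text
t 1.35 pos [0.4479 0.239  0.3197] yaw_y 0.02 z [-0.001  0.    -1.   ] F [-1.   0.2  0.3] w 0.0852 q [-0.92  0.15  0.39  1.68 -0.06  1.32 -0.52]
[-0.44870632  0.15748705  0.56209508] [0.44839273 0.3126704  0.4932257 ]
lower [322. 162.] 6020 rect [450.7 236.2 199.5  64.1 -89.5] z [0.0824 0.0838 0.0852]
lower [514. 226.] 445 rect [745.8 144.5  71.9   8.4  90. ] z [0.0712 0.082  0.0875]
```

View pics/w1.png

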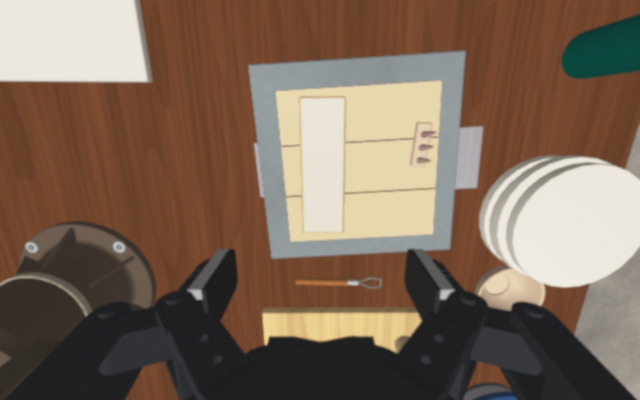

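The wrist view shows the lower shelf at about (322,163), squarely between the fingers, with the cone pack at (424,145). The three cameras agree on the shelf centre within about 2 mm. Next is a wrist look at the board.

>>> jog_arm([
  [[0.02,-0.12,0],0.0],
  [[0.03,-0.18,0],0],
  [[0.03,-0.18,0],0],
  [[0.03,-0.18,0],0],
  [[0.03,-0.18,0],0],
  [[0.03,-0.18,0],0],
  [[0.03,-0.18,0],0],
  [[0.03,-0.18,0],0],
  [[0.02,-0.18,0],0.0],
  [[0,0,0],0],
  [[0,0,0],0],
])

```text
time_s: 2.78
ee_pos: [0.5237, -0.2278, 0.3192]
tcp_rot: [[-0.001, 1.0, -0.001], [1.0, 0.001, 0.001], [0.001, -0.001, -1.0]]
ft_force: [0.6, 0.8, 0.5]
gripper_width: 0.0854
```

```bash
python3 - <<'E'
from look import *
st()
p,d,c,W=snap("wrist","w2")
show('items',comps(W,.035,.12,(.3,.68,-.45,-.05),150))
E
```

```text
t 2.77 pos [ 0.5237 -0.2278  0.3192] yaw_y 0.08 z [-0.001  0.001 -1.   ] F [0.6 0.8 0.5] w 0.0854 q [-0.21  0.31  0.73  1.56 -0.21  1.36  0.54]
items [311.  95.] 580 rect [ 5.126e+02 -1.335e+02  4.700e+01  4.650e+01  2.000e-01] z [0.0454 0.0987 0.1007]
items [386.  98.] 717 rect [ 615.8 -133.1   38.8   38.5  -35.6] z [0.0421 0.077  0.0787]
items [243. 164.] 5406 rect [ 403.  -236.6  200.3   68.4   88.4] z [0.052  0.054  0.0554]
items [315. 172.] 529 rect [ 515.5 -239.1   59.    58.4   88.8] z [0.0382 0.0605 0.0624]
items [374. 171.] 673 rect [ 609.2 -241.9   44.5   44.3  -83.3] z [0.039  0.0474 0.0489]
items [313. 237.] 580 rect [ 511.2 -355.9   44.8   43.9   75.6] z [0.0381 0.0472 0.0486]
items [375. 239.] 674 rect [ 612.9 -351.4   38.8   38.3   81.5] z [0.0392 0.0723 0.0782]
```

View pics/w2.png

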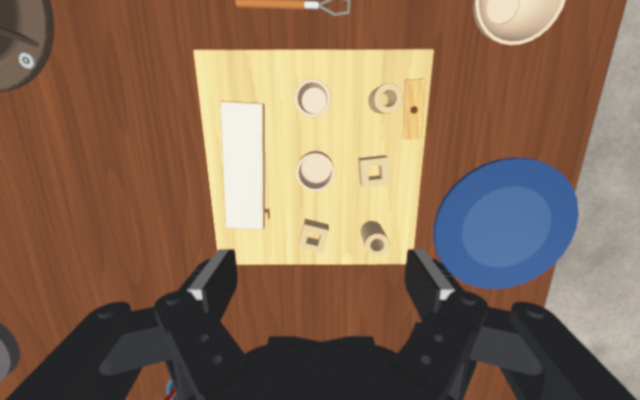

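The board view gives the same layout: tumbler (311,97), prop (386,98), cup (315,171), prop (375,239), shelf (243,164). Fetching the first prop.

>>> jog_arm([
  [[0.05,0.05,-0.1],0],
  [[0.06,0.065,-0.12],0],
  [[0.06,0.065,-0.12],0],
  [[0.06,0.065,-0.12],0],
  [[0.06,0.065,-0.1],0],
  [[0.01,0.005,0],0],
  [[0,0,0],0],
  [[0,0,0],0],
])

```text
time_s: 3.82
ee_pos: [0.6135, -0.1357, 0.1535]
tcp_rot: [[0.001, 1.0, 0.002], [1.0, -0.001, -0.0], [-0.0, 0.002, -1.0]]
ft_force: [-0.1, -0.3, 0.3]
gripper_width: 0.0852
```

>>> jog_arm([
  [[0.004,0.007,-0.08],0],
  [[0,0,-0.1],0],
  [[0,0,-0.1],0],
  [[0,0,-0.06],0],
  [[0,0,-0.03],0],
  [[0,0,-0.01],0],
  [[0,0,0],0],
  [[0,0,0],0],
])

```text
time_s: 4.82
ee_pos: [0.6151, -0.1328, 0.0388]
tcp_rot: [[0.001, 1.0, 0.001], [1.0, -0.001, -0.0], [-0.0, 0.001, -1.0]]
ft_force: [-0.1, -0.2, 0.0]
gripper_width: 0.0853
```

>>> jog_arm([
  [[0,0,0],0],
  [[0,0,0],0],
  [[0,0,0],0],
  [[0,0,0],0],
  [[0,0,0],0],
  [[0,0,0],0],
], fingers=0, grip_force=40)

```text
time_s: 5.58
ee_pos: [0.6148, -0.1328, 0.0384]
tcp_rot: [[0.001, 1.0, 0.001], [1.0, -0.001, -0.0], [-0.0, 0.001, -1.0]]
ft_force: [-0.6, -0.2, 5.4]
gripper_width: 0.0373
```

>>> jog_arm([
  [[0,0,0.05],0],
  [[0,0,0.12],0],
  [[0,0,0.12],0],
  [[0,0,0.12],0],
  [[0,0,0.1],0],
  [[-0.03,0.08,0.02],0],
  [[-0.06,0.16,0],0],
  [[-0.06,0.16,0],0],
  [[-0.06,0.16,0],0],
  [[-0.06,0.16,0],0],
  [[-0.06,0.16,0],0],
  [[-0.06,0.16,0],0],
])

```text
time_s: 7.08
ee_pos: [0.4966, 0.1806, 0.1977]
tcp_rot: [[0.001, 1.0, 0.0], [1.0, -0.001, 0.0], [0.0, 0.0, -1.0]]
ft_force: [0.5, 1.3, -1.8]
gripper_width: 0.0374
```

>>> jog_arm([
  [[-0.06,0.16,0],0],
  [[-0.06,0.16,0],0],
  [[-0.04,0.12,0],0],
  [[0,0.08,0],0],
  [[0,0,0],0],
  [[0,0,0],0],
])

```text
time_s: 7.82
ee_pos: [0.4505, 0.3337, 0.1971]
tcp_rot: [[0.003, 1.0, 0.0], [1.0, -0.003, -0.001], [-0.001, 0.0, -1.0]]
ft_force: [-0.1, -0.8, -1.7]
gripper_width: 0.0374
```

>>> jog_arm([
  [[-0.007,-0.076,0],0],
  [[0,0,-0.06],0],
  [[0,0,-0.1],0],
  [[0,0,-0.08],0],
  [[0,0,-0.03],0],
  [[0,0,-0.01],0],
  [[0,0,0],0],
  [[0,0,0],0],
])

```text
time_s: 8.82
ee_pos: [0.4479, 0.3127, 0.1138]
tcp_rot: [[0.001, 1.0, 0.001], [1.0, -0.001, 0.001], [0.001, 0.001, -1.0]]
ft_force: [0.5, 0.2, -0.5]
gripper_width: 0.0371
```

```bash
python3 - <<'E'
from look import *
st()
for n in("wrist","top","side"):
    p,d,c,W=snap(n,n+"3")
    show(n+' prop',comps(W,.097,.155,(.41,.49,.05,.5),60))
    show(n+' low',comps(W,.07,.092,(.35,.52,.05,.5),60))
E
```

```text
t 8.82 pos [0.4479 0.3127 0.1138] yaw_y -0.04 z [ 0.001  0.001 -1.   ] F [ 0.5  0.2 -0.5] w 0.0371 q [-1.1   0.43  0.54  1.91 -0.28  0.88 -0.42]
wrist prop [321. 246.] 5760 rect [445.3 313.7  48.4  39.8 -16.2] z [0.1096 0.1511 0.1541]
wrist low [323. 202.] 2528 rect [450.1 313.7  64.1  45.5   1.1] z [0.0772 0.0836 0.0849]
wrist low [323. 312.] 3733 rect [450.8 230.6  65.6  64.  -89.4] z [0.0828 0.0838 0.0848]
top prop [160. 216.] 434 rect [448.4 307.5  49.1  33.3  -7.7] z [0.1023 0.1422 0.1539]
top low [210. 218.] 2644 rect [450.  233.3 197.3  63.  -89.1] z [0.0804 0.0834 0.0861]
side prop [293. 132.] 336 rect [447.  307.4  45.2  40.9  54.2] z [0.1009 0.1315 0.1546]
side low [297. 163.] 970 rect [447.3 232.3 201.   64.  -89.3] z [0.0794 0.0857 0.0881]
```

View pics/wrist3.png

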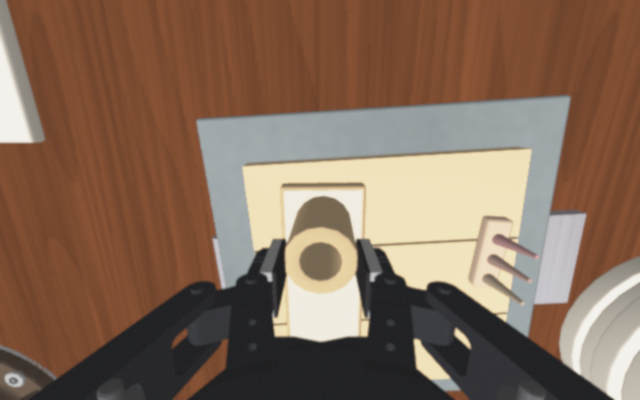

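View pics/side3.png

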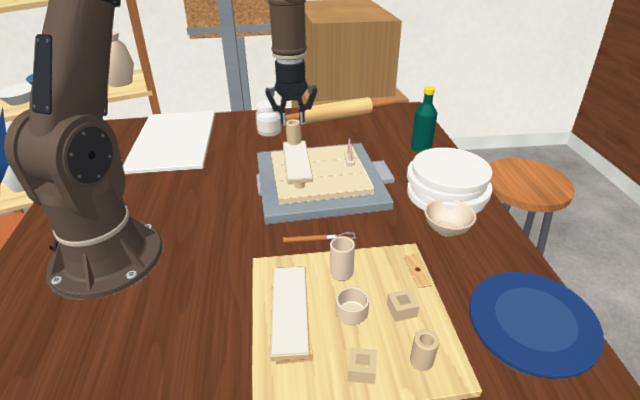

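```bash
cat >> look.py <<'E'
def circ(W,zlo,zhi,box,rmin=None):
    L=comps(W,zlo,zhi,box,60)
    for P,ce,s in L:
        h=cv2.convexHull((P[:,:2]*1000).astype(np.float32))
        (x,y),r=cv2.minEnclosingCircle(h); rr=rect(P)
        print('  circ',np.round([x,y,r],1),'rect',np.round(rr,1),len(P),'z',np.round(np.percentile(P[:,2],[5,50,95]),4))
E
python3 - <<'E'
from look import *
c=get_calibration("wrist")
d=np.load("pics/wrist3.npy")
W=cloud(d,c)
for lo in(.146,.149,.151): circ(W,lo,.160,(.424,.470,.28,.35))
E
```

```text
circ [447.  316.2  24.4] rect [449.7 313.   44.6  40.1  13.9] 3541 z [0.1481 0.1527 0.1552]
  circ [447.  316.2  24.4] rect [449.7 312.9  44.6  39.8  13.9] 3261 z [0.1505 0.1528 0.1556]
  circ [447.  316.4  24.3] rect [449.8 312.8  44.6  39.7  13.9] 3020 z [0.1516 0.1529 0.156 ]
```

>>> jog_arm([
  [[0,-0.005,-0.01],0],
  [[0,0,-0.01],0],
  [[0,0,-0.005],0],
  [[0,0,0],0],
  [[0,0,0],0],
])

```text
time_s: 9.6
ee_pos: [0.4475, 0.311, 0.1056]
tcp_rot: [[0.001, 1.0, 0.0], [1.0, -0.001, 0.0], [0.0, 0.0, -1.0]]
ft_force: [0.3, 0.1, -1.9]
gripper_width: 0.0376
```

>>> jog_arm([
  [[0,0,-0.003],0],
  [[0,0,0],0],
  [[0,0,0],0],
])

```text
time_s: 9.98
ee_pos: [0.4474, 0.311, 0.1046]
tcp_rot: [[0.001, 1.0, 0.0], [1.0, -0.001, -0.0], [-0.0, 0.0, -1.0]]
ft_force: [-0.8, -0.3, -1.1]
gripper_width: 0.0372
```

>>> jog_arm([
  [[0,0,-0.003],0],
  [[0,0,0],0],
  [[0,0,0],0],
])

```text
time_s: 10.35
ee_pos: [0.4477, 0.3112, 0.1044]
tcp_rot: [[0.001, 1.0, 0.0], [1.0, -0.001, 0.001], [0.001, 0.0, -1.0]]
ft_force: [-1.0, 0.5, 5.8]
gripper_width: 0.0377
```

Contact at z 0.1044, as predicted. Release and check while retreating upward.

>>> jog_arm([
  [[0,0,0],0],
  [[0,0,0],0],
  [[0,0,0],0],
  [[0,0,0],0],
  [[0,0,0.03],0],
  [[0,0,0.1],0],
  [[0,0,0.14],0],
  [[0,0,0.14],0],
  [[0,0,0.05],0],
  [[0,0,0],0],
  [[0,0,0],0],
], fingers=1)

```text
time_s: 11.72
ee_pos: [0.4467, 0.3106, 0.2405]
tcp_rot: [[0.0, 1.0, -0.001], [1.0, -0.0, -0.001], [-0.001, -0.001, -1.0]]
ft_force: [-0.1, -0.0, -0.1]
gripper_width: 0.0855
```

```bash
python3 - <<'E'
from look import *
st()
for n in("wrist","top","side"):
    p,d,c,W=snap(n,n+"4")
    circ(W,.138,.152,(.40,.5,.05,.5))
    show(n+' low',comps(W,.07,.092,(.35,.52,.05,.5),60))
E
```

```text
t 11.72 pos [0.4467 0.3106 0.2405] yaw_y -0.03 z [-0.001 -0.001 -1.   ] F [-0.1 -0.  -0.1] w 0.0855 q [-1.17  0.29  0.6   1.75 -0.18  1.16 -0.51]
  circ [449.7 311.   19.9] rect [449.7 311.2  39.1  38.7 -56. ] 891 z [0.1412 0.1434 0.1445]
wrist low [324. 238.] 6080 rect [450.7 236.3 200.1  64.1 -89.5] z [0.0824 0.0838 0.085 ]
wrist low [323. 185.] 103 rect [450.2 304.1  18.3   8.5  14.1] z [0.0826 0.0841 0.0908]
  circ [448.8 309.6  19.6] rect [449.1 309.7  38.3  37.1 -88.5] 244 z [0.1393 0.1424 0.1452]
top low [210. 218.] 2656 rect [449.9 234.9 200.9  63.  -89.2] z [0.0805 0.0834 0.0861]
  circ [445.3 307.8  21.4] rect [445.7 308.5  40.9  38.  -83.9] 102 z [0.1395 0.1444 0.1468]
side low [297. 164.] 946 rect [447.3 233.3 201.   64.2 -89.3] z [0.0797 0.0858 0.0883]
```

View pics/wrist4.png

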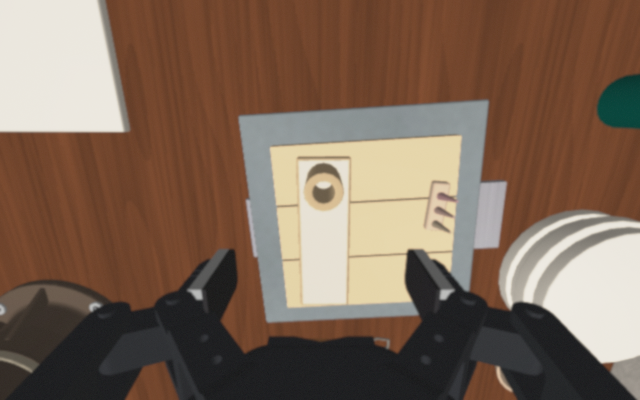

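First prop stands at (323,190), measured offset (-1.0, +74.8) mm from the shelf centre. Now the second prop.

>>> jog_arm([
  [[0.02,-0.08,0],0],
  [[0.045,-0.17,0],0],
  [[0.045,-0.18,0],0],
  [[0.045,-0.18,0],0],
  [[0.045,-0.18,0],0],
  [[0.045,-0.18,0],0],
  [[0.045,-0.18,0],0],
  [[0.045,-0.18,0],0],
  [[0.045,-0.18,0],0],
  [[0.045,-0.18,0],0],
  [[0.045,-0.18,0],0],
  [[0.045,-0.17,-0.05],0],
])

```text
time_s: 13.38
ee_pos: [0.6026, -0.3032, 0.2265]
tcp_rot: [[0.001, 1.0, 0.001], [1.0, -0.001, -0.0], [-0.0, 0.001, -1.0]]
ft_force: [0.7, -0.6, 0.6]
gripper_width: 0.0858
```

>>> jog_arm([
  [[0.03,-0.15,-0.1],0],
  [[0,0,-0.1],0],
  [[0,0,-0.1],0],
  [[0,0,0],0],
  [[0,0,0],0],
])

```text
time_s: 14.0
ee_pos: [0.6112, -0.3464, 0.1375]
tcp_rot: [[0.001, 1.0, 0.0], [1.0, -0.001, -0.001], [-0.001, 0.0, -1.0]]
ft_force: [0.7, 0.0, 0.5]
gripper_width: 0.0855
```

>>> jog_arm([
  [[0,-0.017,-0.04],0],
  [[0,0,-0.1],0],
  [[0,0,-0.1],0],
  [[0,0,-0.06],0],
  [[0,0,-0.025],0],
  [[0,0,-0.005],0],
  [[0,0,0],0],
  [[0,0,0],0],
])

```text
time_s: 15.0
ee_pos: [0.6114, -0.3515, 0.0386]
tcp_rot: [[0.001, 1.0, 0.001], [1.0, -0.001, -0.001], [-0.001, 0.001, -1.0]]
ft_force: [0.6, 0.5, -0.4]
gripper_width: 0.0857
```

>>> jog_arm([
  [[0,0,0],0],
  [[0,0,0],0],
  [[0,0,0],0],
  [[0,0,0],0],
  [[0,0,0],0],
  [[0,0,0],0],
], fingers=0, grip_force=40)

```text
time_s: 15.75
ee_pos: [0.6112, -0.3514, 0.0382]
tcp_rot: [[0.001, 1.0, 0.001], [1.0, -0.001, -0.0], [-0.0, 0.001, -1.0]]
ft_force: [-0.0, 1.1, 5.5]
gripper_width: 0.0372
```

>>> jog_arm([
  [[0,0,0.05],0],
  [[0,0,0.12],0],
  [[0,0,0.12],0],
  [[0,0,0.12],0],
  [[0,0,0.12],0],
  [[-0.024,0.08,0.02],0],
  [[-0.054,0.17,0],0],
  [[-0.054,0.17,0],0],
  [[-0.054,0.17,0],0],
  [[-0.054,0.17,0],0],
  [[-0.054,0.17,0],0],
  [[-0.054,0.17,0],0],
])

```text
time_s: 17.25
ee_pos: [0.5055, -0.0197, 0.2031]
tcp_rot: [[0.001, 1.0, 0.0], [1.0, -0.001, 0.0], [0.0, 0.0, -1.0]]
ft_force: [0.8, 1.0, -1.7]
gripper_width: 0.0375
```

>>> jog_arm([
  [[-0.054,0.17,0],0],
  [[-0.054,0.17,0],0],
  [[-0.054,0.17,0],0],
  [[-0.03,0.1,0],0],
  [[0,0,0],0],
  [[0,0,0],0],
])

```text
time_s: 18.0
ee_pos: [0.449, 0.1609, 0.203]
tcp_rot: [[0.001, 1.0, 0.0], [1.0, -0.001, -0.0], [-0.0, 0.0, -1.0]]
ft_force: [-0.1, -0.7, -1.0]
gripper_width: 0.0374
```

>>> jog_arm([
  [[0.001,0.001,-0.05],0],
  [[0,0,-0.1],0],
  [[0,0,-0.1],0],
  [[0,0,-0.05],0],
  [[0,0,-0.015],0],
  [[0,0,-0.005],0],
  [[0,0,0],0],
  [[0,0,0],0],
])

```text
time_s: 19.0
ee_pos: [0.4496, 0.1625, 0.1073]
tcp_rot: [[0.0, 1.0, 0.001], [1.0, -0.0, 0.001], [0.001, 0.001, -1.0]]
ft_force: [0.3, 0.2, -1.2]
gripper_width: 0.0374
```

```bash
python3 - <<'E'
from look import *
st()
p,d,c,W=snap("wrist","w5")
show(' low',comps(W,.07,.092,(.35,.52,.05,.5),60))
circ(W,.138,.150,(.40,.5,.25,.5))
for lo,hi in((.142,.152),(.145,.150)): circ(W,lo,hi,(.432,.470,.1,.2))
E
```

```text
t 19.0 pos [0.4496 0.1625 0.1073] yaw_y -0.02 z [ 0.001  0.001 -1.   ] F [ 0.3  0.2 -1.2] w 0.0374 q [-0.97  0.35  0.66  2.08 -0.3   0.81 -0.13]
 low [321. 107.] 20233 rect [450.8 220.6 161.7  64.1 -89.5] z [0.0828 0.084  0.0852]
  circ [452.3 161.2  21.8] rect [450.5 160.6  40.1  37.6  87.4] 3091 z [0.1436 0.1469 0.1483]
  circ [452.3 161.2  21.8] rect [450.5 160.6  40.1  37.6  87.3] 2754 z [0.1457 0.1471 0.1483]
```

View pics/w5.png

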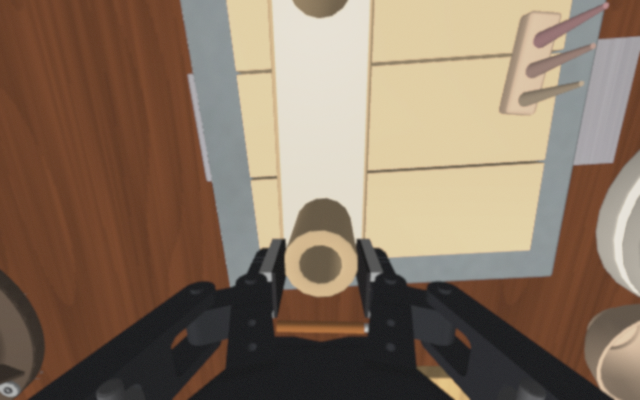

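>>> jog_arm([
  [[0.001,-0.001,-0.006],0],
  [[0,0,0],0],
  [[0,0,-0.003],0],
  [[0,0,0],0],
  [[0,0,0],0],
])

```text
time_s: 19.68
ee_pos: [0.4497, 0.1619, 0.1042]
tcp_rot: [[0.001, 1.0, 0.0], [1.0, -0.001, 0.0], [0.0, 0.0, -1.0]]
ft_force: [-0.3, 0.1, 2.1]
gripper_width: 0.0373
```

>>> jog_arm([
  [[0,0,-0.003],0],
  [[0,0,0],0],
  [[0,0,0],0],
])

```text
time_s: 20.05
ee_pos: [0.45, 0.1621, 0.1039]
tcp_rot: [[0.001, 1.0, 0.001], [1.0, -0.001, 0.001], [0.001, 0.001, -1.0]]
ft_force: [-2.5, -0.8, 12.1]
gripper_width: 0.038
```

>>> jog_arm([
  [[0,0,0],0],
  [[0,0,0],0],
  [[0,0,0],0],
  [[0,0,0],0],
  [[0,0,0.03],0],
  [[0,0,0.1],0],
  [[0,0,0.14],0],
  [[0,0,0.14],0],
  [[0,0,0.05],0],
  [[0,0,0],0],
  [[0,0,0],0],
], fingers=1)

```text
time_s: 21.42
ee_pos: [0.4487, 0.1617, 0.24]
tcp_rot: [[0.0, 1.0, -0.002], [1.0, -0.0, -0.001], [-0.001, -0.002, -1.0]]
ft_force: [-0.3, -0.5, 0.0]
gripper_width: 0.0855
```

```bash
python3 - <<'E'
from look import *
st()
for n in("wrist","top"):
    p,d,c,W=snap(n,n+"6")
    circ(W,.138,.152,(.40,.5,.05,.5))
    show(n+' low',comps(W,.07,.092,(.35,.52,.05,.5),60))
E
```

```text
t 21.43 pos [0.4487 0.1617 0.24  ] yaw_y -0.02 z [-0.002 -0.001 -1.   ] F [-0.3 -0.5  0. ] w 0.0855 q [-1.09  0.17  0.74  1.9  -0.13  1.12 -0.3 ]
  circ [449.4 310.5  20. ] rect [4.499e+02 3.073e+02 3.910e+01 3.340e+01 3.000e-01] 1285 z [0.1409 0.1434 0.1449]
  circ [452.2 160.4  19.9] rect [452.  160.5  38.9  38.4 -88. ] 889 z [0.1412 0.1433 0.1445]
wrist low [322. 106.] 8057 rect [450.6 236.6 200.1  64.  -89.5] z [0.0826 0.084  0.0853]
wrist low [321.  28.] 151 rect [449.7 317.4  17.6   8.6 -12.2] z [0.0829 0.0844 0.0904]
wrist low [324. 187.] 101 rect [452.5 153.2  17.7   8.    4.4] z [0.0825 0.0842 0.0909]
  circ [451.1 159.2  20.1] rect [451.7 158.9  38.6  37.3  89.3] 234 z [0.1404 0.1429 0.1454]
top low [237. 221.] 557 rect [450.9 169.6  70.1  63.  -89.1] z [0.0795 0.0831 0.0862]
```

View pics/wrist6.png

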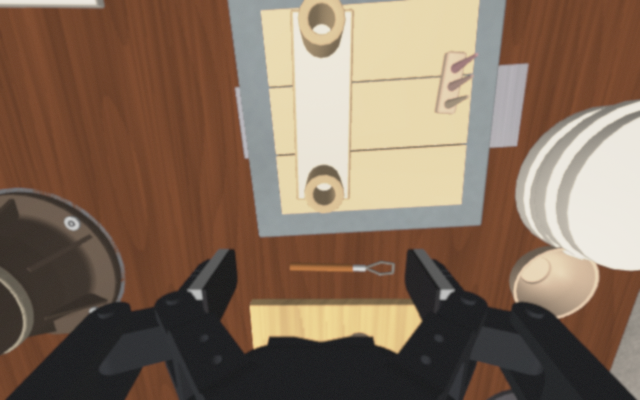

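Second prop at (324,190) is 1.5 mm in x and -76.1 mm along from the centre, within about 1 mm of target. Cup next.

>>> jog_arm([
  [[0.02,-0.1,0],0],
  [[0.028,-0.17,0],0],
  [[0.028,-0.17,0],0],
  [[0.028,-0.17,0],0],
  [[0.028,-0.17,0],0],
  [[0.028,-0.17,0],0],
  [[0.028,-0.17,0],0],
  [[0.028,-0.16,-0.05],0],
  [[0,-0.06,-0.1],0],
  [[0,0,-0.1],0],
  [[0,0,0],0],
  [[0,0,0],0],
])

```text
time_s: 23.02
ee_pos: [0.5145, -0.2402, 0.1666]
tcp_rot: [[0.0, 1.0, -0.0], [1.0, -0.0, -0.0], [-0.0, -0.0, -1.0]]
ft_force: [-0.4, -0.2, 0.4]
gripper_width: 0.0852
```

>>> jog_arm([
  [[-0.003,0.004,-0.06],0],
  [[0,0,-0.11],0],
  [[0,0,-0.12],0],
  [[0,0,-0.1],0],
  [[0,0,-0.05],0],
  [[0,0,-0.02],0],
  [[0,0,-0.008],0],
  [[0,0,0],0],
  [[0,0,0],0],
])

```text
time_s: 24.15
ee_pos: [0.5139, -0.2391, 0.0264]
tcp_rot: [[0.001, 1.0, 0.001], [1.0, -0.001, -0.0], [-0.0, 0.001, -1.0]]
ft_force: [0.2, -0.6, -0.2]
gripper_width: 0.0854
```

>>> jog_arm([
  [[0,0,0],0],
  [[0,0,0],0],
  [[0,0,0],0],
  [[0,0,0],0],
  [[0,0,0],0],
], fingers=0, grip_force=30)

```text
time_s: 24.78
ee_pos: [0.5228, -0.2416, 0.0304]
tcp_rot: [[-0.001, 1.0, 0.016], [1.0, 0.001, -0.006], [-0.006, 0.016, -1.0]]
ft_force: [14.2, 0.5, 24.5]
gripper_width: 0.0002
```

```bash
python3 - <<'E'
from look import *
st()
for n in("wrist","top","side"):
    p,d,c,W=snap(n,n+"7")
E
```

```text
t 24.77 pos [ 0.5228 -0.2416  0.0304] yaw_y 0.06 z [ 0.016 -0.006 -1.   ] F [14.2  0.5 24.5] w 0.0002 q [-0.13  0.63  0.69  1.93 -0.57  0.77  0.88]
```

View pics/wrist7.png

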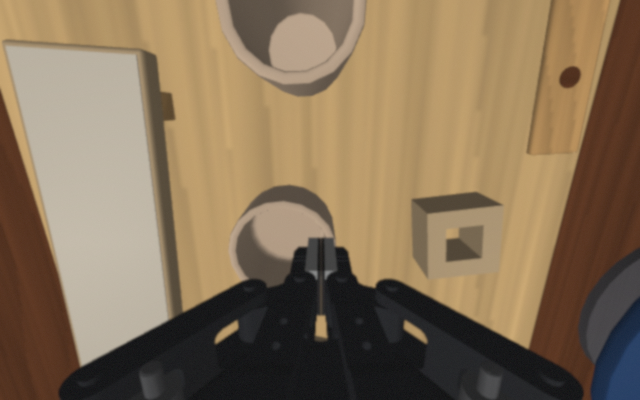

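View pics/side7.png

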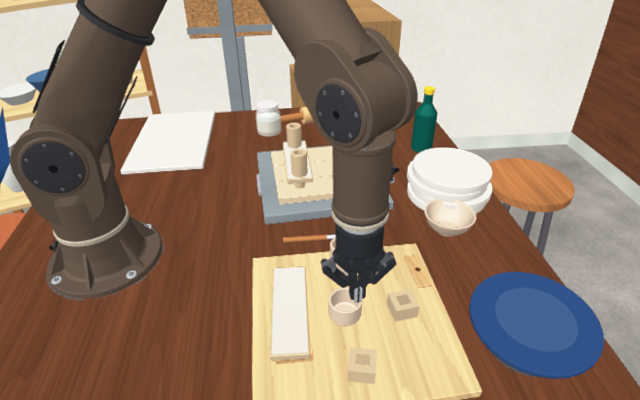

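```bash
python3 - <<'E'
from look import *
import cv2
for n in("top","side","wrist"):
    c=get_calibration(n);d=np.load(f"pics/{n}7.npy");W=cloud(d,c)
    show(n,comps(W,.035,.075,(.44,.56,-.3,-.18),60))
a=cv2.imread("pics/wrist7.png")[180:320,200:440];cv2.imwrite("pics/w7c.png",cv2.resize(a,None,fx=3,fy=3))
b=cv2.imread("pics/side7.png")[240:360,300:460];cv2.imwrite("pics/s7c.png",cv2.resize(b,None,fx=4,fy=4))
E
```

```text
side [343. 307.] 741 rect [ 498.2 -243.5   60.1   56.5  -59.8] z [0.0365 0.0537 0.0664]
wrist [276. 233.] 3927 rect [ 498.5 -236.3   59.1   48.8   44.4] z [0.0375 0.0568 0.0693]
wrist [301. 250.] 71 rect [ 512.3 -233.7    6.1    1.5    2.7] z [0.0687 0.072  0.0745]
```

View pics/w7c.png

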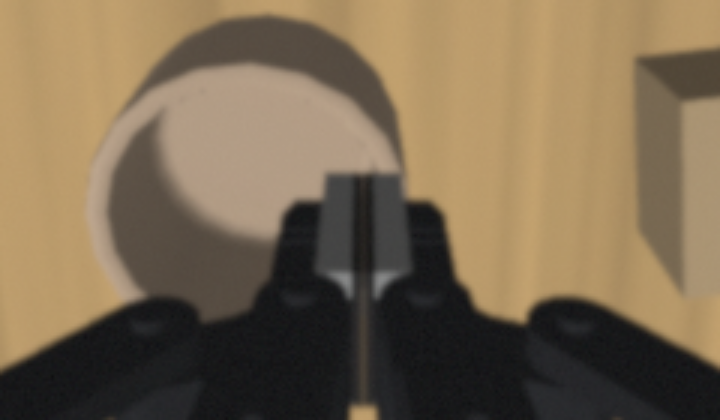

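View pics/s7c.png

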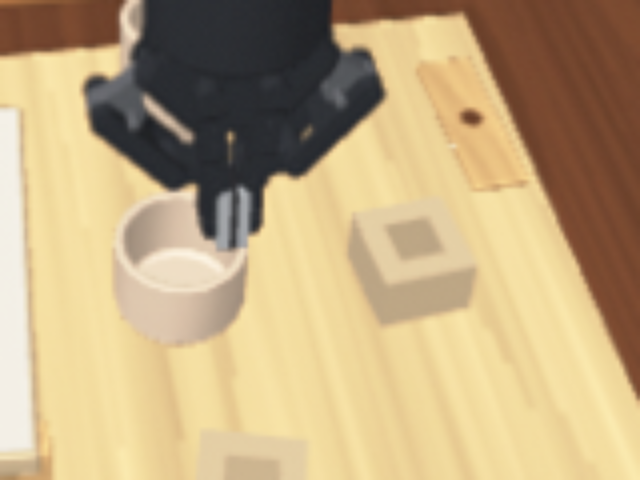

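```bash
python3 - <<'E'
from look import *
c=get_calibration("wrist");d=np.load("pics/wrist7.npy");W=cloud(d,c)
for u,v in((312,240),(316,240),(328,240),(331,240),(314,255),(330,255),(312,266),(332,266),(308,275),(300,265),(345,265),(330,236),(318,236)): print(u,v,np.round(W[v,u],4),round(float(d[v,u]),4))
print(proj(np.array([[.5228,-.2416,.0304],[.5228,-.2416,.0494]]),c))
c=get_calibration("side");d=np.load("pics/side7.npy");W=cloud(d,c)
for u,v in((355,298),(360,298),(357,300),(357,292),(362,292)): print(u,v,np.round(W[v,u],4))
print(proj(np.array([[.5228,-.2416,.0304],[.5228,-.2416,.0494]]),c))
E
```

```text
312 240 [ 0.5183 -0.2299  0.0687] 0.1473
316 240 [ 0.5204 -0.23    0.0684] 0.1477
328 240 [ 0.5266 -0.2302  0.0681] 0.148
331 240 [ 0.5281 -0.2295  0.0697] 0.1464
314 255 [ 0.5194 -0.2293  0.0859] 0.1307
330 255 [ 0.5268 -0.2298  0.0851] 0.1317
312 266 [ 0.5186 -0.2295  0.0954] 0.1216
332 266 [ 0.5272 -0.2299  0.0948] 0.1224
308 275 [ 0.5172 -0.2279  0.105 ] 0.1119
300 265 [ 0.513  -0.234   0.0866] 0.1313
345 265 [ 0.5336 -0.2336  0.0875] 0.1307
330 236 [ 0.5279 -0.2305  0.0624] 0.1536
318 236 [ 0.5218 -0.248   0.0235] 0.1959
[[319.66531996 231.39456857]
 [320.10046499 244.19427352]]
355 298 [ 0.5157 -0.2514  0.0772]
360 298 [ 0.5245 -0.252   0.0766]
357 300 [ 0.5194 -0.252   0.0721]
357 292 [ 0.5185 -0.2519  0.0927]
362 292 [ 0.5284 -0.2476  0.0866]
[[356.75795744 310.81021014]
 [357.22868507 303.90953689]]
```

```bash
python3 - <<'E'
from look import *
# wrist camera relative to TCP (rigid): camera at now
c=get_calibration("wrist");s=arm.read_state()
C=-np.array(c['R']).T@c['t'];R=np.array(s['tcp_rot']);p=np.array(s['ee_pos'])
off=R.T@(C-p);RR=np.array(c['R'])@R  # tcp->cam
print('cam in tcp',off)
for f,pts in(("w2",((230,255),(412,255),(222,252),(232,290),(418,300))),("wrist6",((230,255),(412,255))),("wrist3",((281,245),(362,245),(278,260),(366,260),(281,241),(361,241))),("wrist7",((312,240),(328,240),(316,238)))):
    d=np.load(f"pics/{f}.npy")
    cc=dict(c);cc['R']=RR;cc['t']=-RR@off
    W=cloud(d,cc)   # in tcp frame
    for u,v in pts: print(f,u,v,np.round(W[v,u],4))
E
```

```text
cam in tcp [ 0.07359295  0.00046421 -0.17355048]
w2 230 255 [ 0.0097 -0.0422 -0.0515]
w2 412 255 [ 0.0105  0.0432 -0.0528]
w2 222 252 [ 0.0114 -0.0457 -0.0516]
w2 232 290 [-0.0073 -0.0419 -0.0543]
w2 418 300 [-0.0047  0.0433 -0.0656]
wrist6 230 255 [ 0.0103 -0.0418 -0.0525]
wrist6 412 255 [ 0.0102  0.0434 -0.0523]
wrist3 281 245 [ 0.0114 -0.0191 -0.0441]
wrist3 362 245 [ 0.0118  0.021  -0.0448]
wrist3 278 260 [ 0.0115 -0.0183 -0.0595]
wrist3 366 260 [ 0.0116  0.0207 -0.0596]
wrist3 281 241 [ 0.0117 -0.0195 -0.0403]
wrist3 361 241 [ 0.0114  0.0212 -0.0395]
wrist7 312 240 [ 0.0115 -0.0039 -0.0384]
wrist7 328 240 [ 0.0111  0.0044 -0.0377]
wrist7 316 238 [ 0.0118 -0.0018 -0.0368]
```

The depth maps show the shut fingertips about 35 mm higher than the reported TCP. The fingers therefore closed above the cup and are resting on its rim, and the cup is still upright, shifted to about (0.498,-0.240). I'll lift and measure the tip offset.

>>> jog_arm([
  [[0,0,0.02],0],
  [[0,0,0.08],0],
  [[0,0,0.12],0],
  [[0,0,0.12],0],
  [[0,0,0.06],0],
  [[0,0,0],0],
  [[0,0,0],0],
])

```text
time_s: 25.8
ee_pos: [0.5127, -0.2383, 0.1445]
tcp_rot: [[0.0, 1.0, -0.002], [1.0, -0.0, 0.001], [0.001, -0.002, -1.0]]
ft_force: [-0.1, -0.3, -0.6]
gripper_width: -0.0001
```

```bash
python3 - <<'E'
from look import *
s=st()
p0=np.array(s['ee_pos'])
for n in("wrist","side","top"):
    p,d,c,W=snap(n,n+"8")
    m=(np.abs(W[...,0]-p0[0])<.04)&(np.abs(W[...,1]-p0[1])<.03)&(W[...,2]>.10)&(W[...,2]<.4)
    if m.sum(): print(n,m.sum(),'lowest finger z',np.round(np.sort(W[m][:,2])[:8],4),'tcp z',p0[2], 'low pts',np.round(np.median(W[m&(W[...,2]<W[m][:,2].min()+.006)],0),4))
    show(n,comps(W,.035,.075,(.42,.65,-.42,-.09),100))
E
```

```text
t 25.8 pos [ 0.5127 -0.2383  0.1445] yaw_y -0.03 z [-0.002  0.001 -1.   ] F [-0.1 -0.3 -0.6] w -0.0001 q [-0.23  0.48  0.82  1.84 -0.42  1.01  0.76]
wrist 32967 lowest finger z [0.1778 0.1779 0.1779 0.178  0.1783 0.1783 0.1784 0.1786] tcp z 0.1445104113237119 low pts [ 0.5131 -0.2269  0.1819]
wrist [320.  61.] 625 rect [ 512.6 -129.6   38.6   29.6    1.2] z [0.0373 0.0571 0.0731]
wrist [231. 171.] 3996 rect [ 427.3 -237.2  197.7   20.1   88.3] z [0.0437 0.0538 0.0551]
wrist [308. 198.] 1593 rect [ 501.2 -240.1   59.1   58.9  -65.8] z [0.0378 0.06   0.0623]
wrist [417. 195.] 1850 rect [ 608.8 -242.3   44.9   44.   -83.2] z [0.0379 0.0474 0.0486]
side 3405 lowest finger z [0.18   0.1816 0.182  0.1821 0.1821 0.1823 0.1823 0.1824] tcp z 0.1445104113237119 low pts [ 0.5079 -0.2483  0.1837]
side [341. 268.] 346 rect [ 509.3 -148.9   46.4   21.7   -6.3] z [0.0374 0.0551 0.0725]
side [304. 309.] 624 rect [ 426.3 -238.9  202.3   16.5   88.4] z [0.0438 0.0567 0.0587]
side [344. 305.] 837 rect [ 498.8 -242.5   59.7   59.6   71.5] z [0.0369 0.0538 0.0651]
side [403. 302.] 581 rect [ 608.  -243.6   46.2   45.8  -82.8] z [0.037  0.0492 0.0515]
side [362. 363.] 736 rect [ 509.7 -357.1   46.5   44.3   74.7] z [0.0375 0.0498 0.052 ]
top 96 lowest finger z [0.1799 0.183  0.1843 0.1848 0.1849 0.1849 0.1856 0.1864] tcp z 0.1445104113237119 low pts [ 0.5107 -0.2287  0.1848]
top [429. 152.] 372 rect [ 607.5 -243.3   46.6   44.8  -83.5] z [0.0381 0.0466 0.0498]
top [423. 196.] 175 rect [ 507.9 -230.9   61.1   34.1  -38.9] z [0.0372 0.0586 0.063 ]
```

View pics/side8.png

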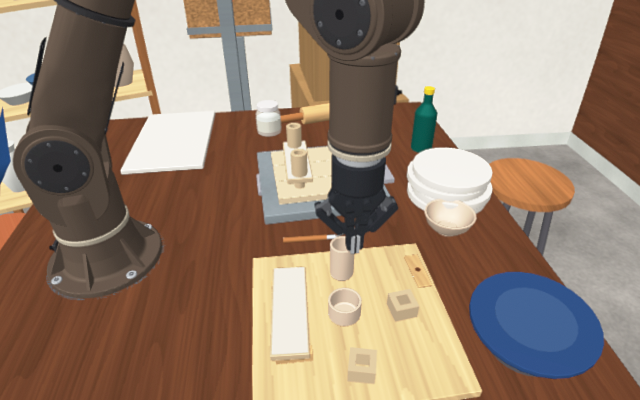

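>>> jog_arm([
  [[-0.045,-0.006,0],0],
  [[0,0,0],0],
  [[0,0,-0.06],0],
  [[0,0,-0.1],0],
  [[0,0,-0.1],0],
  [[0,0,-0.06],0],
  [[0,0,-0.03],0],
  [[0,0,0],0],
  [[0,0,0],0],
], fingers=0.9)

```text
time_s: 27.08
ee_pos: [0.5005, -0.2411, 0.0415]
tcp_rot: [[0.001, 1.0, 0.001], [1.0, -0.001, -0.0], [-0.0, 0.001, -1.0]]
ft_force: [0.2, -0.4, -0.1]
gripper_width: 0.077
```

```bash
python3 - <<'E'
from look import *
s=st()
p,d,c,W=snap("wrist","w9")
circ(W,.055,.066,(.45,.55,-.29,-.19))
E
```

```text
t 27.07 pos [ 0.5005 -0.2411  0.0415] yaw_y -0.04 z [ 0.001 -0.    -1.   ] F [ 0.2 -0.4 -0.1] w 0.077 q [-0.14  0.6   0.72  1.96 -0.55  0.79  0.89]
  circ [ 501.1 -240.4   30.1] rect [ 500.8 -240.1   59.3   59.2   23.5] 2669 z [0.0561 0.0611 0.0623]
```

View pics/w9.png

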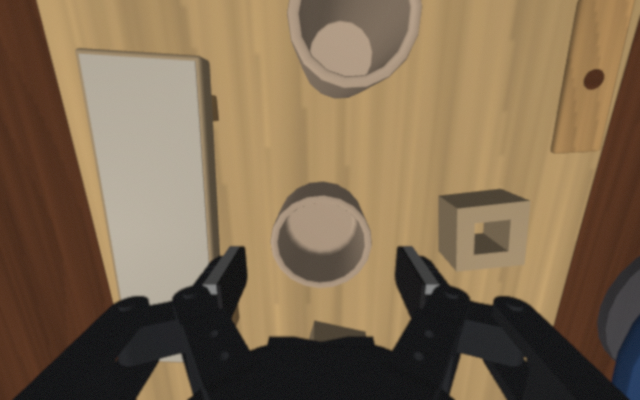

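The cup (321,240) is centred between the open fingers, with its rim still below the tips. Going deeper with the corrected height.

>>> jog_arm([
  [[-0.004,0.003,-0.03],0],
  [[0,0,-0.05],0],
  [[0,0,-0.05],0],
  [[0,0,-0.03],0],
  [[0,0,-0.008],0],
  [[0,0,0],0],
  [[0,0,0],0],
])

```text
time_s: 28.0
ee_pos: [0.499, -0.24, -0.0093]
tcp_rot: [[0.001, 1.0, 0.001], [1.0, -0.001, -0.0], [-0.0, 0.001, -1.0]]
ft_force: [0.3, -0.7, -0.2]
gripper_width: 0.0768
```

```bash
python3 - <<'E'
from look import *
s=st()
p,d,c,W=snap("wrist","w10")
E
```

```text
t 28.0 pos [ 0.499  -0.24   -0.0093] yaw_y -0.04 z [ 0.001 -0.    -1.   ] F [ 0.3 -0.7 -0.2] w 0.0768 q [-0.09  0.66  0.64  1.99 -0.62  0.69  0.94]
```

View pics/w10.png

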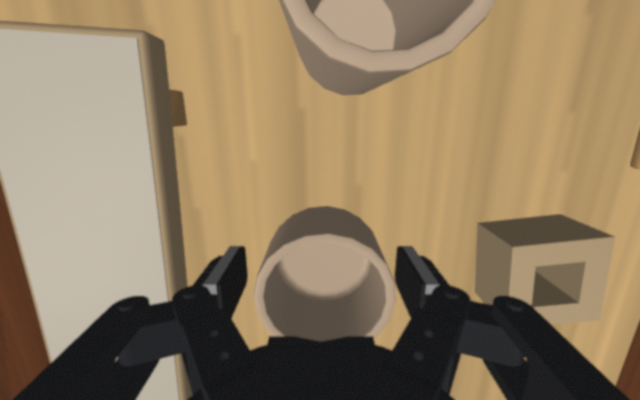

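>>> jog_arm([
  [[0,0,0],0],
  [[0,0,0],0],
  [[0,0,0],0],
  [[0,0,0],0],
], fingers=0, grip_force=30)

```text
time_s: 28.55
ee_pos: [0.499, -0.2399, -0.0091]
tcp_rot: [[0.0, 1.0, 0.001], [1.0, -0.0, 0.0], [0.0, 0.001, -1.0]]
ft_force: [-0.8, 1.5, 5.4]
gripper_width: 0.0604
```

>>> jog_arm([
  [[0,0,0.05],0],
  [[0,0,0.12],0],
  [[0,0,0.12],0],
  [[0,0,0.12],0],
  [[0,0,0.12],0],
  [[-0.008,0.08,0.02],0],
  [[-0.018,0.17,0],0],
  [[-0.018,0.17,0],0],
  [[-0.018,0.17,0],0],
  [[-0.018,0.17,0],0],
  [[-0.018,0.17,0],0],
  [[-0.018,0.17,0],0],
])

```text
time_s: 30.05
ee_pos: [0.4635, 0.0917, 0.1562]
tcp_rot: [[0.001, 1.0, 0.001], [1.0, -0.001, 0.001], [0.001, 0.001, -1.0]]
ft_force: [0.7, 0.2, -0.7]
gripper_width: 0.0605
```

>>> jog_arm([
  [[-0.018,0.17,0],0],
  [[-0.018,0.17,0],0],
  [[-0.018,0.13,0],0],
  [[0,0.03,0],0],
  [[0,0,0],0],
  [[0,0,0],0],
])

```text
time_s: 30.8
ee_pos: [0.4481, 0.2385, 0.1556]
tcp_rot: [[0.003, 1.0, 0.0], [1.0, -0.003, -0.0], [-0.0, 0.0, -1.0]]
ft_force: [-0.9, -1.0, -1.7]
gripper_width: 0.0606
```

>>> jog_arm([
  [[0.002,-0.006,-0.05],0],
  [[0,0,-0.1],0],
  [[0,0,-0.09],0],
  [[0,0,-0.045],0],
  [[0,0,-0.015],0],
  [[0,0,0],0],
  [[0,0,0],0],
])

```text
time_s: 31.68
ee_pos: [0.4489, 0.2386, 0.066]
tcp_rot: [[0.001, 1.0, 0.001], [1.0, -0.001, 0.001], [0.001, 0.001, -1.0]]
ft_force: [1.2, 0.6, -1.1]
gripper_width: 0.06
```

```bash
python3 - <<'E'
from look import *
st()
p,d,c,W=snap("wrist","w11")
show(' low',comps(W,.07,.092,(.35,.52,.05,.5),60))
circ(W,.138,.150,(.40,.5,.27,.5))
circ(W,.125,.143,(.421,.481,.2,.27))
E
```

```text
t 31.68 pos [0.4489 0.2386 0.066 ] yaw_y -0.03 z [ 0.001  0.001 -1.   ] F [ 1.2  0.6 -1.1] w 0.06 q [-1.13  0.49  0.74  2.05 -0.47  0.77 -0.1 ]
 low [376.  79.] 477 rect [479.7 325.7  29.4  11.1 -61.4] z [0.082  0.0836 0.0849]
 low [267.  79.] 435 rect [420.5 327.4  25.   10.3  58. ] z [0.082  0.0836 0.0849]
 low [321. 117.] 1569 rect [449.6 310.7  21.8  21.8   8.1] z [0.083  0.0841 0.088 ]
 low [324. 189.] 5658 rect [450.5 271.5  69.7  64.2 -89.4] z [0.0827 0.0839 0.085 ]
  circ [449.6 310.5  20. ] rect [449.7 310.6  39.2  39.2  34.9] 8434 z [0.1418 0.1435 0.1446]
  circ [451.4 238.6  31.7] rect [ 4.51e+02  2.40e+02  6.00e+01  5.65e+01 -1.00e-01] 6265 z [0.126  0.1352 0.1374]
```

View pics/w11.png

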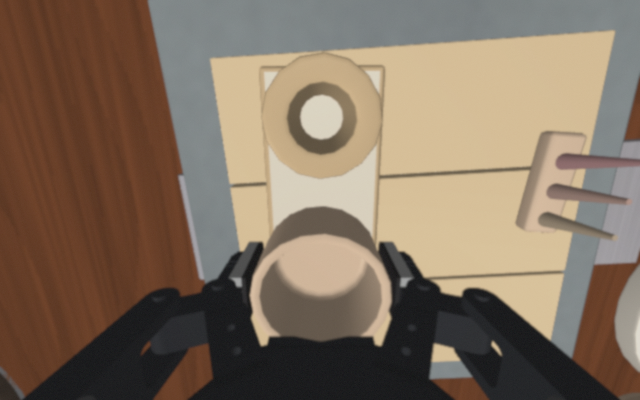

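>>> jog_arm([
  [[0,-0.007,-0.01],0],
  [[0,0,-0.012],0],
  [[0,0,-0.004],0],
  [[0,0,0],0],
  [[0,0,0],0],
])

```text
time_s: 32.35
ee_pos: [0.4483, 0.2363, 0.0575]
tcp_rot: [[0.001, 1.0, 0.0], [1.0, -0.001, -0.0], [-0.0, 0.0, -1.0]]
ft_force: [0.3, -0.0, -1.9]
gripper_width: 0.0603
```

>>> jog_arm([
  [[0,0,-0.003],0],
  [[0,0,0],0],
  [[0,0,0],0],
])

```text
time_s: 32.72
ee_pos: [0.4484, 0.2364, 0.0569]
tcp_rot: [[0.001, 1.0, 0.0], [1.0, -0.001, 0.0], [0.0, 0.0, -1.0]]
ft_force: [-2.1, -1.2, 5.1]
gripper_width: 0.0603
```

>>> jog_arm([
  [[0,0,0],0],
  [[0,0,0],0],
  [[0,0,0],0],
  [[0,0,0],0],
  [[0,0,0.03],0],
  [[0,0,0.1],0],
  [[0,0,0.14],0],
  [[0,0,0.14],0],
  [[0,0,0.1],0],
  [[0,0,0],0],
  [[0,0,0],0],
], fingers=1)

```text
time_s: 34.1
ee_pos: [0.4479, 0.2362, 0.2093]
tcp_rot: [[0.0, 1.0, -0.0], [1.0, -0.0, 0.0], [0.0, -0.0, -1.0]]
ft_force: [-0.3, 0.5, 0.0]
gripper_width: 0.0854
```

```bash
python3 - <<'E'
from look import *
st()
p,d,c,W=snap("wrist","w12")
show(' low',comps(W,.07,.092,(.35,.52,.05,.5),60))
circ(W,.122,.152,(.40,.5,.05,.5))
E
```

```text
t 34.1 pos [0.4479 0.2362 0.2093] yaw_y -0.03 z [-0.  0. -1.] F [-0.3  0.5  0. ] w 0.0854 q [-1.29  0.29  0.9   1.89 -0.26  1.08 -0.29]
 low [323. 135.] 3034 rect [450.2 284.9 102.1  63.9 -89.5] z [0.0825 0.0838 0.0851]
 low [322. 113.] 408 rect [449.6 310.8  21.6  21.5 -80.9] z [0.0829 0.0841 0.0856]
 low [321. 190.] 1476 rect [447.7 232.9  48.7  43.9 -23. ] z [0.0885 0.0896 0.0911]
 low [323. 238.] 1559 rect [451.3 174.1  74.8  64.2 -89.4] z [0.0825 0.0838 0.0857]
  circ [449.7 310.7  19.9] rect [449.5 310.8  38.8  38.6   0.9] 1453 z [0.1388 0.1434 0.1447]
  circ [448.8 235.9  29.9] rect [448.8 236.1  58.9  58.9   6.1] 979 z [0.1234 0.1272 0.1284]
  circ [452.1 160.5  20.2] rect [452.6 160.7  39.6  38.7 -64.5] 1426 z [0.1245 0.1425 0.1442]
```

View pics/w12.png

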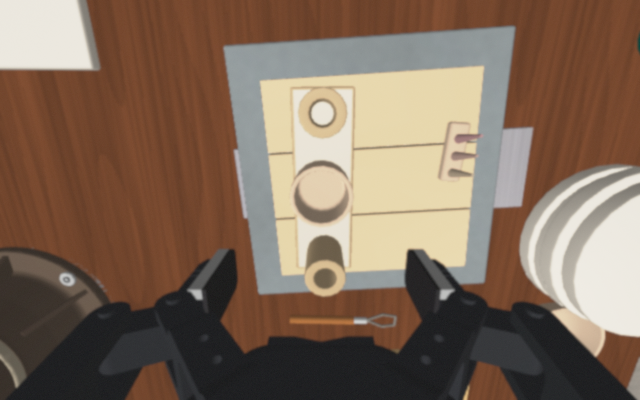

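Cup (322,190) sits at (-1.8, -0.4) mm from the centre, between both upright props. Now the loose shelf.

>>> jog_arm([
  [[-0.01,-0.1,0],-0.001],
  [[-0.018,-0.17,0],-0.001],
  [[-0.018,-0.17,0],-0.001],
  [[-0.018,-0.17,0],-0.001],
  [[-0.018,-0.17,0],-0.001],
  [[-0.018,-0.17,0],0],
  [[-0.018,-0.17,0],0],
  [[-0.018,-0.17,0],0],
  [[-0.018,-0.17,-0.05],0],
  [[0,-0.1,-0.12],0],
  [[0,0,0],0],
  [[0,0,0],0],
])

```text
time_s: 35.65
ee_pos: [0.4012, -0.2317, 0.1585]
tcp_rot: [[0.033, 0.999, -0.001], [0.999, -0.033, 0.0], [0.0, -0.001, -1.0]]
ft_force: [0.2, 1.0, 0.7]
gripper_width: 0.0853
```

```bash
python3 - <<'E'
from look import *
st()
p,d,c,W=snap("wrist","w13")
show(' shelf',comps(W,.047,.06,(.3,.48,-.38,-.1),300))
E
```

```text
t 35.65 pos [ 0.4012 -0.2317  0.1585] yaw_y -1.92 z [-0.001  0.    -1.   ] F [0.2 1.  0.7] w 0.0853 q [-0.42  0.33  1.07  2.06 -0.35  0.95  0.8 ]
 shelf [322. 182.] 12099 rect [ 402.5 -236.5  199.7   64.3   87. ] z [0.0528 0.0541 0.0553]
```

View pics/w13.png

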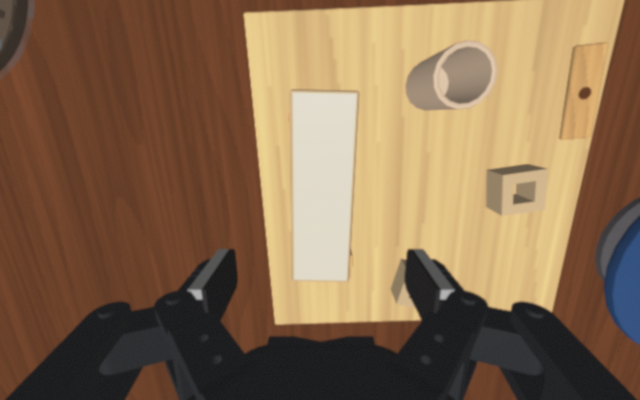

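>>> jog_arm([
  [[0.001,-0.016,-0.06],-0.003],
  [[0,0,-0.12],0],
  [[0,0,-0.12],0],
  [[0,0,-0.1],0],
  [[0,0,-0.07],0],
  [[0,0,-0.04],0],
  [[0,0,0],0],
  [[0,0,0],0],
])

```text
time_s: 36.7
ee_pos: [0.4032, -0.2364, 0.0065]
tcp_rot: [[0.05, 0.999, 0.001], [0.999, -0.05, -0.0], [-0.0, 0.001, -1.0]]
ft_force: [0.2, 0.2, -0.3]
gripper_width: 0.0855
```

```bash
python3 - <<'E'
from look import *
st()
p,d,c,W=snap("wrist","w14")
E
```

```text
t 36.7 pos [ 0.4032 -0.2364  0.0065] yaw_y -2.86 z [ 0.001 -0.    -1.   ] F [ 0.2  0.2 -0.3] w 0.0855 q [-0.14  0.57  0.77  2.19 -0.69  0.63  1.08]
```

View pics/w14.png

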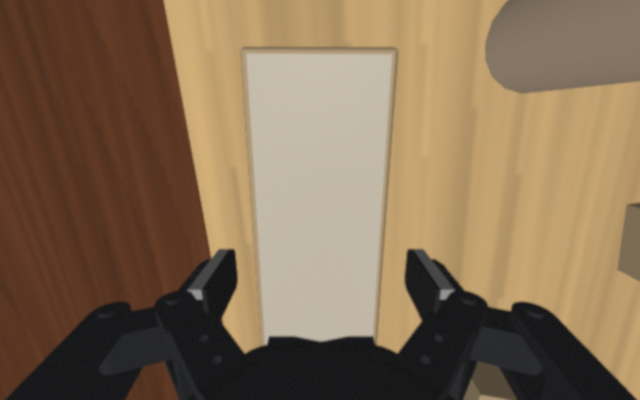

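>>> jog_arm([
  [[-0.004,0,-0.03],0],
  [[0,0,-0.025],0],
  [[0,0,-0.01],0],
  [[0,0,0],0],
  [[0,0,0],0],
])

```text
time_s: 37.38
ee_pos: [0.4012, -0.2367, -0.0138]
tcp_rot: [[0.051, 0.999, 0.0], [0.999, -0.051, -0.0], [-0.0, 0.0, -1.0]]
ft_force: [0.6, -0.5, 0.2]
gripper_width: 0.0854
```

>>> jog_arm([
  [[0,0,0],0],
  [[0,0,0],0],
  [[0,0,0],0],
  [[0,0,0],0],
  [[0,0,0],0],
], fingers=0, grip_force=60)

```text
time_s: 38.0
ee_pos: [0.4015, -0.2366, -0.0134]
tcp_rot: [[0.051, 0.999, 0.001], [0.999, -0.051, 0.0], [0.0, 0.001, -1.0]]
ft_force: [-2.0, 1.2, 7.5]
gripper_width: 0.0631
```

>>> jog_arm([
  [[0,0,0.02],0],
  [[0,0,0.06],0],
  [[0,0,0.1],0],
  [[0,0,0.12],0],
  [[0,0,0.12],0],
  [[0,0,0.1],0],
  [[0,0.05,0.04],0.001],
  [[0.015,0.1,0],0.001],
  [[0.017,0.15,0],0.001],
  [[0.017,0.15,0],0.001],
  [[0.017,0.15,0],0.001],
  [[0.017,0.15,0],0.001],
])

```text
time_s: 39.5
ee_pos: [0.4256, -0.01, 0.1542]
tcp_rot: [[0.013, 1.0, -0.0], [1.0, -0.013, 0.001], [0.001, -0.0, -1.0]]
ft_force: [1.8, -0.1, -2.5]
gripper_width: 0.0633
```

>>> jog_arm([
  [[0.017,0.15,0],0.001],
  [[0.017,0.15,0],0.001],
  [[0.017,0.15,0],0.001],
  [[0.017,0.15,0],0.001],
  [[0.014,0.12,0],0],
  [[0.008,0.07,0],0],
  [[0,0.02,0],0],
  [[0,0,0],0],
  [[0,0,0],0],
])

```text
time_s: 40.62
ee_pos: [0.4531, 0.2299, 0.1543]
tcp_rot: [[-0.01, 1.0, -0.0], [1.0, 0.01, 0.0], [0.0, -0.0, -1.0]]
ft_force: [0.3, -0.7, -3.0]
gripper_width: 0.0633
```

```bash
python3 - <<'E'
from look import *
st()
for n in("wrist","top"):
    p,d,c,W=snap(n,n+"15")
    show(n+' up',comps(W,.165,.24,(.35,.55,.1,.4),300))
    show(n+' low',comps(W,.07,.092,(.35,.52,.05,.5),60))
    circ(W,.138,.150,(.40,.5,.05,.5))
E
```

```text
t 40.62 pos [0.4531 0.2299 0.1543] yaw_y 0.56 z [-0.  0. -1.] F [ 0.3 -0.7 -3. ] w 0.0633 q [-1.33  0.43  1.05  1.97 -0.45  1.   -0.06]
wrist up [320. 184.] 52964 rect [448.9 266.  127.6  99.8 -89.7] z [0.2205 0.2217 0.2232]
top up [218. 212.] 1997 rect [451.1 176.4  95.2  94.5 -89.2] z [0.2183 0.2211 0.2235]
top low [239. 225.] 345 rect [449.4 191.7 114.   60.8 -89.1] z [0.0789 0.0832 0.0863]
```

View pics/wrist15.png

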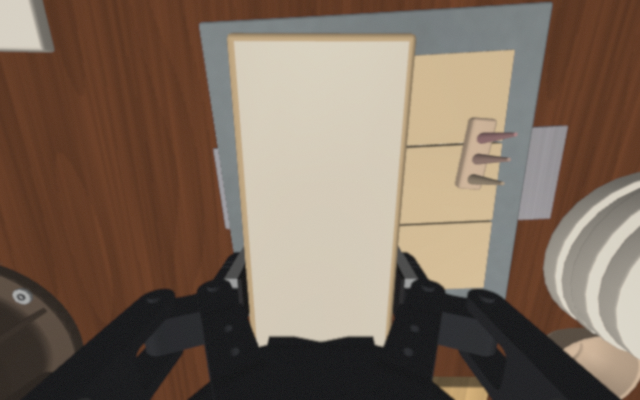

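View pics/top15.png

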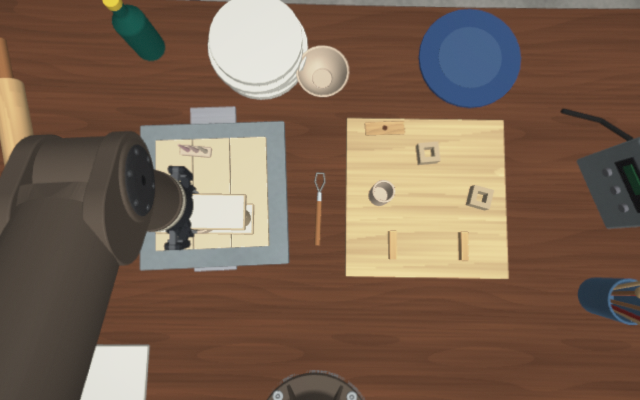

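```bash
cat >> look.py <<'E'
def slab(W,zlo,zhi,ylo,yhi=.5):
    P,ce,s=max(comps(W,zlo,zhi,(.38,.52,ylo,yhi),300),key=lambda a:len(a[0]))
    P=P*1000; ys=np.arange(ylo*1000+5,P[:,1].max()-5,3)
    L=[];Rr=[]
    for y in ys:
        q=P[np.abs(P[:,1]-y)<1.5]
        L.append(q[:,0].min());Rr.append(q[:,0].max())
    m=(np.array(L)+np.array(Rr))/2
    k=np.polyfit(ys,m,1)
    q=P[np.abs(P[:,0]-np.median(P[:,0]))<20]
    yend=np.median([q[np.abs(q[:,0]-x)<2][:,1].max() for x in np.linspace(q[:,0].min(),q[:,0].max(),10)])
    print('slab width',np.median(np.array(Rr)-L).round(1),'yaw',round(90-np.degrees(np.arctan(k[0])),2),'yend',round(yend,1),'centre from far end',np.round([np.polyval(k,yend-100),yend-100],1))
E
python3 - <<'E'
from look import *
c=get_calibration("wrist")
d=np.load("pics/wrist15.npy");W=cloud(d,c)
slab(W,.217,.226,.255)
d=np.load("pics/top15.npy");W=cloud(d,get_calibration("top"))
show('t',comps(W,.213,.228,(.38,.52,.1,.19),300))
E
```

```text
slab width 63.9 yaw 90.48 yend 329.8 centre from far end [453.6 229.8]
t [228. 212.] 1264 rect [453.1 159.5  62.6  61.4   0.8] z [0.2188 0.2211 0.2234]
```

>>> jog_arm([
  [[-0.01,0.022,0],0],
  [[0,0,0],0],
  [[0,0,-0.04],0],
  [[0,0,-0.06],0],
  [[0,0,-0.05],0],
  [[0,0,-0.02],0],
  [[0,0,0],0],
  [[0,0,0],0],
])

```text
time_s: 41.72
ee_pos: [0.4505, 0.2381, 0.1034]
tcp_rot: [[-0.012, 1.0, 0.001], [1.0, 0.012, 0.0], [0.0, 0.001, -1.0]]
ft_force: [-0.1, 0.3, -3.6]
gripper_width: 0.063
```

```bash
python3 - <<'E'
from look import *
st()
p,d,c,W=snap("wrist","w16")
slab(W,.158,.182,.265)
p,d,c,W=snap("side","s16")
cv2.imwrite("pics/s16c.png",cv2.resize(p[70:230,220:420,::-1],None,fx=4,fy=3.75))
E
```

```text
t 41.73 pos [0.4505 0.2381 0.1034] yaw_y 0.67 z [ 0.001  0.    -1.   ] F [-0.1  0.3 -3.6] w 0.063 q [-1.28  0.5   0.97  2.02 -0.53  0.9  -0.01]
slab width 63.8 yaw 90.48 yend 337.4 centre from far end [450.8 237.4]
```

View pics/s16c.png

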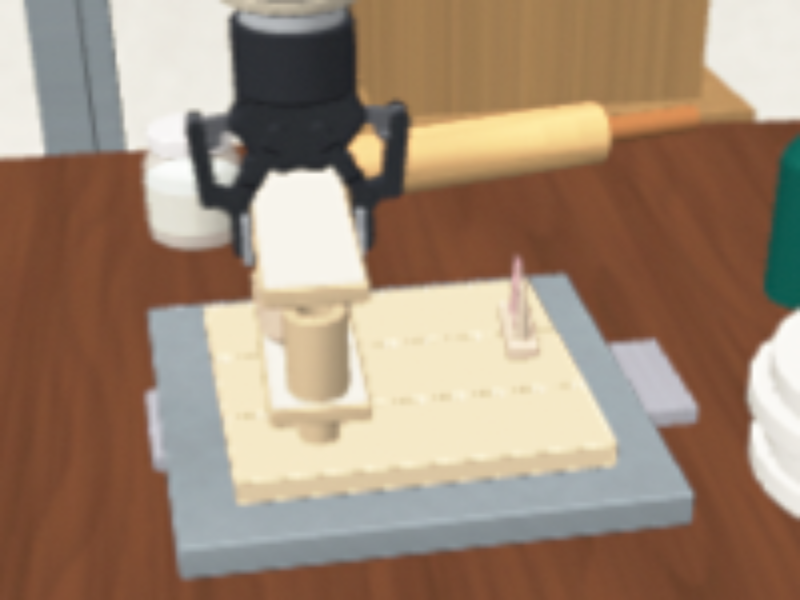

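Shelf is level above the props, at (+0.2,+1.0) mm in the wrist frame. Setting it down.

>>> jog_arm([
  [[0,-0.003,-0.015],0],
  [[0,0,-0.015],0],
  [[0,0,-0.006],0],
  [[0,0,0],0],
  [[0,0,0],0],
])

```text
time_s: 42.45
ee_pos: [0.4502, 0.2372, 0.0924]
tcp_rot: [[-0.012, 1.0, 0.0], [1.0, 0.012, -0.0], [-0.0, 0.0, -1.0]]
ft_force: [0.4, 0.4, -2.9]
gripper_width: 0.0634
```

>>> jog_arm([
  [[0,0,-0.003],0],
  [[0,0,0],0],
  [[0,0,0],0],
])

```text
time_s: 42.82
ee_pos: [0.4501, 0.2372, 0.0914]
tcp_rot: [[-0.012, 1.0, 0.0], [1.0, 0.012, -0.0], [-0.0, 0.0, -1.0]]
ft_force: [-0.2, -0.2, -3.4]
gripper_width: 0.063
```

>>> jog_arm([
  [[0,0,-0.002],0],
  [[0,0,0],0],
  [[0,0,0],0],
])

```text
time_s: 43.2
ee_pos: [0.4502, 0.2372, 0.0909]
tcp_rot: [[-0.012, 1.0, 0.0], [1.0, 0.012, 0.0], [0.0, 0.0, -1.0]]
ft_force: [0.1, 0.4, -2.3]
gripper_width: 0.063
```

>>> jog_arm([
  [[0,0,-0.002],0],
  [[0,0,0],0],
  [[0,0,0],0],
])

```text
time_s: 43.58
ee_pos: [0.4502, 0.2373, 0.0906]
tcp_rot: [[-0.012, 1.0, -0.0], [1.0, 0.012, 0.001], [0.001, -0.0, -1.0]]
ft_force: [-3.1, -0.7, 6.2]
gripper_width: 0.0631
```

>>> jog_arm([
  [[0,0,0],0],
  [[0,0,0],0],
  [[0,0,0],0],
  [[0,0,0],0],
  [[0,0,0.03],0],
  [[0,0,0.1],0],
  [[0,0,0.14],0],
  [[0,0,0.14],0],
  [[0,0,0.1],0],
  [[0,0,0],0],
  [[0,0,0],0],
], fingers=1)

```text
time_s: 44.95
ee_pos: [0.4497, 0.2372, 0.2429]
tcp_rot: [[-0.012, 1.0, -0.001], [1.0, 0.012, 0.0], [0.0, -0.001, -1.0]]
ft_force: [-0.0, -0.4, -0.4]
gripper_width: 0.0853
```

```bash
python3 - <<'E'
from look import *
st()
for n in("wrist","top","side"):
    p,d,c,W=snap(n,n+"17")
    show(n+' up',comps(W,.148,.168,(.35,.55,.1,.4),300))
E
```

```text
t 44.95 pos [0.4497 0.2372 0.2429] yaw_y 0.69 z [-0.001  0.    -1.   ] F [-0.  -0.4 -0.4] w 0.0853 q [-1.45  0.33  1.15  1.84 -0.33  1.18 -0.18]
wrist up [321. 181.] 14019 rect [450.6 237.1 199.1  64.1 -89.4] z [0.1568 0.1581 0.1593]
top up [207. 216.] 2683 rect [450.1 213.2 154.4  63.8 -89.2] z [0.1548 0.1575 0.1599]
side up [295. 137.] 1010 rect [447.1 233.3 202.5  64.2 -89.3] z [0.1531 0.1601 0.1617]
```

View pics/wrist17.png

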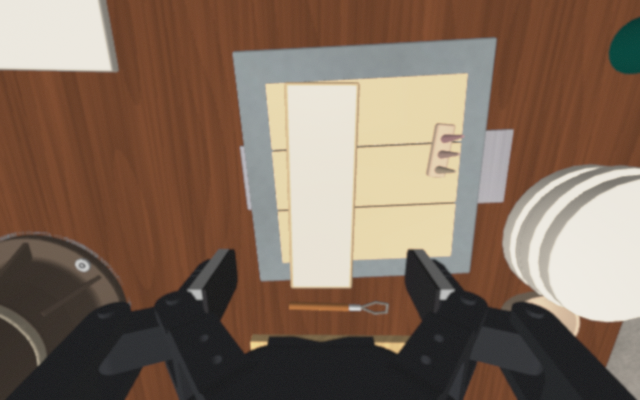

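Bridging shelf (321,182) lies level and square, 0.7 mm off along its length. Last piece: the tumbler.

>>> jog_arm([
  [[0.02,-0.1,0],0],
  [[0.027,-0.16,0],0],
  [[0.027,-0.16,0],0],
  [[0.027,-0.16,0],0],
  [[0.027,-0.16,0],0],
  [[0.027,-0.16,-0.05],0],
  [[0.027,-0.16,-0.1],0],
  [[0.02,-0.13,-0.1],0],
  [[0,-0.05,-0.1],0],
  [[0,0,-0.05],0],
  [[0,0,0],0],
  [[0,0,0],0],
])

```text
time_s: 46.6
ee_pos: [0.5114, -0.1339, 0.1239]
tcp_rot: [[-0.014, 1.0, 0.001], [1.0, 0.014, 0.0], [0.0, 0.001, -1.0]]
ft_force: [0.4, -0.1, -1.1]
gripper_width: 0.0855
```

```bash
python3 - <<'E'
from look import *
st()
p,d,c,W=snap("wrist","w18")
circ(W,.093,.105,(.45,.57,-.2,-.08))
E
```

```text
t 46.6 pos [ 0.5114 -0.1339  0.1239] yaw_y 0.78 z [ 0.001  0.    -1.   ] F [ 0.4 -0.1 -1.1] w 0.0855 q [-0.53  0.5   0.97  1.95 -0.5   0.95  0.7 ]
  circ [ 512.9 -134.    24.1] rect [ 512.8 -133.8   47.2   46.9   87.8] 1294 z [0.0944 0.0991 0.1004]
```

View pics/w18.png

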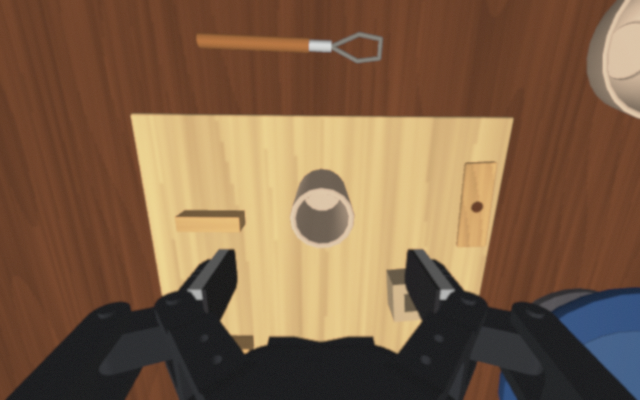

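Tumbler (322,217) is centred between the fingers.

>>> jog_arm([
  [[0.002,0,-0.05],0],
  [[0,0,-0.1],0],
  [[0,0,-0.1],0],
  [[0,0,-0.06],0],
  [[0,0,-0.025],0],
  [[0,0,-0.008],0],
  [[0,0,0],0],
  [[0,0,0],0],
])

```text
time_s: 47.65
ee_pos: [0.5118, -0.1349, 0.021]
tcp_rot: [[-0.012, 1.0, 0.001], [1.0, 0.012, -0.0], [-0.0, 0.001, -1.0]]
ft_force: [0.1, -0.0, -1.0]
gripper_width: 0.0853
```

>>> jog_arm([
  [[0,0,0],0],
  [[0,0,0],0],
  [[0,0,0],0],
  [[0,0,0],0],
  [[0,0,0],0],
], fingers=0, grip_force=30)

```text
time_s: 48.28
ee_pos: [0.5115, -0.1349, 0.0207]
tcp_rot: [[-0.012, 1.0, 0.001], [1.0, 0.012, 0.0], [0.0, 0.001, -1.0]]
ft_force: [-1.2, 0.2, 5.3]
gripper_width: 0.0481
```

>>> jog_arm([
  [[0,0,0.04],0],
  [[0,0,0.1],0],
  [[0,0,0.12],0],
  [[0,0,0.12],0],
  [[0,0,0.12],0],
  [[0,0,0.07],0],
  [[-0.015,0.08,0],0],
  [[-0.025,0.15,0],0],
  [[-0.025,0.15,0],0],
  [[-0.025,0.15,0],0],
  [[-0.025,0.15,0],0],
  [[-0.025,0.15,0],0],
])

```text
time_s: 49.78
ee_pos: [0.4687, 0.1154, 0.1918]
tcp_rot: [[-0.012, 1.0, 0.0], [1.0, 0.012, 0.0], [0.0, 0.0, -1.0]]
ft_force: [1.1, -0.1, -1.1]
gripper_width: 0.048
```

>>> jog_arm([
  [[-0.025,0.15,0],0],
  [[-0.025,0.14,0],0],
  [[-0.016,0.08,0],0],
  [[0,0.02,0],0],
  [[0,0,0],0],
  [[0,0,0],0],
])

```text
time_s: 50.52
ee_pos: [0.4499, 0.2297, 0.1915]
tcp_rot: [[-0.01, 1.0, 0.0], [1.0, 0.01, -0.0], [-0.0, 0.0, -1.0]]
ft_force: [-0.5, 0.3, -1.0]
gripper_width: 0.0476
```

```bash
python3 - <<'E'
from look import *
st()
p,d,c,W=snap("wrist","w19")
slab(W,.150,.166,.275)
circ(W,.24,.275,(.426,.475,.2,.28))
E
```

```text
t 50.52 pos [0.4499 0.2297 0.1915] yaw_y 0.56 z [ 0. -0. -1.] F [-0.5  0.3 -1. ] w 0.0476 q [-1.4   0.39  1.13  1.93 -0.41  1.07 -0.1 ]
slab width 63.3 yaw 90.63 yend 336.3 centre from far end [450.7 236.3]
  circ [450.5 233.7  25.8] rect [ 4.505e+02  2.322e+02  4.900e+01  4.490e+01 -2.000e-01] 9459 z [0.2426 0.2606 0.2708]
```

View pics/w19.png

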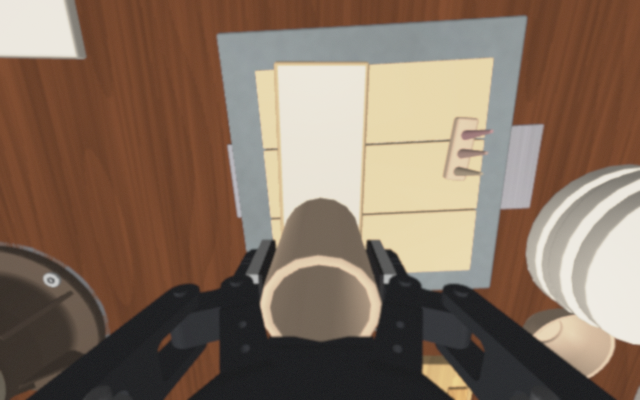

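>>> jog_arm([
  [[0,0.02,0],0],
  [[0,0,-0.03],0],
  [[0,0,-0.035],0],
  [[0,0,-0.02],0],
  [[0,0,-0.006],0],
  [[0,0,0],0],
  [[0,0,0],0],
])

```text
time_s: 51.45
ee_pos: [0.4497, 0.2372, 0.1643]
tcp_rot: [[-0.012, 1.0, 0.0], [1.0, 0.012, 0.0], [0.0, 0.0, -1.0]]
ft_force: [-0.2, -0.7, -1.6]
gripper_width: 0.0479
```

>>> jog_arm([
  [[0,0,-0.003],0],
  [[0,0,0],0],
  [[0,0,0],0],
])

```text
time_s: 51.82
ee_pos: [0.4495, 0.2372, 0.1632]
tcp_rot: [[-0.012, 1.0, 0.0], [1.0, 0.012, 0.0], [0.0, 0.0, -1.0]]
ft_force: [0.5, -0.4, -1.7]
gripper_width: 0.0481
```

>>> jog_arm([
  [[0,-0.004,-0.003],0],
  [[0,0,0],0],
  [[0,0,-0.003],0],
  [[0,0,0],0],
  [[0,0,0],0],
])

```text
time_s: 52.45
ee_pos: [0.4495, 0.236, 0.1613]
tcp_rot: [[-0.012, 1.0, 0.0], [1.0, 0.012, 0.0], [0.0, 0.0, -1.0]]
ft_force: [-0.9, 0.4, -2.0]
gripper_width: 0.0483
```

>>> jog_arm([
  [[0,0,-0.002],0],
  [[0,0,0],0],
  [[0,0,0],0],
])

```text
time_s: 52.82
ee_pos: [0.4496, 0.236, 0.1608]
tcp_rot: [[-0.012, 1.0, 0.0], [1.0, 0.012, 0.0], [0.0, 0.0, -1.0]]
ft_force: [-0.6, -1.1, -0.8]
gripper_width: 0.0484
```

>>> jog_arm([
  [[0,0,-0.002],0],
  [[0,0,0],0],
  [[0,0,0],0],
])

```text
time_s: 53.2
ee_pos: [0.4497, 0.236, 0.1606]
tcp_rot: [[-0.012, 1.0, 0.0], [1.0, 0.012, 0.001], [0.001, 0.0, -1.0]]
ft_force: [-1.4, -0.9, 7.8]
gripper_width: 0.048
```

>>> jog_arm([
  [[0,0,0],0],
  [[0,0,0],0],
  [[0,0,0],0],
  [[0,0,0],0],
  [[0,0,0.03],0],
  [[0,0,0.08],0],
  [[0,0,0.1],0],
  [[0,0,0.07],0],
  [[0,0,0],0],
  [[0,0,0],0],
], fingers=1)

```text
time_s: 54.45
ee_pos: [0.4492, 0.236, 0.2438]
tcp_rot: [[-0.012, 1.0, -0.0], [1.0, 0.012, 0.0], [0.0, -0.0, -1.0]]
ft_force: [-0.5, -0.2, -0.6]
gripper_width: 0.0856
```

```bash
python3 - <<'E'
from look import *
st()
for n in("wrist","top","side"):
    p,d,c,W=snap(n,n+"20")
    show(n+' up',comps(W,.148,.168,(.35,.55,.1,.4),300))
    circ(W,.225,.25,(.42,.48,.2,.27))
E
```

```text
t 54.45 pos [0.4492 0.236  0.2438] yaw_y 0.7 z [-0.  0. -1.] F [-0.5 -0.2 -0.6] w 0.0856 q [-1.47  0.34  1.18  1.85 -0.34  1.18 -0.17]
wrist up [322. 132.] 7368 rect [450.2 277.5 117.9  64.1 -89.4] z [0.1568 0.1581 0.1593]
wrist up [322. 208.] 472 rect [450.4 225.2  33.6  16.3  -6.1] z [0.1625 0.1637 0.1665]
wrist up [321. 269.] 1956 rect [451.4 163.3  64.2  50.8   0.5] z [0.1567 0.158  0.159 ]
  circ [450.7 236.9  24. ] rect [450.6 236.9  47.5  46.9  88.3] 2047 z [0.2269 0.2387 0.2402]
top up [218. 217.] 1777 rect [449.9 212.6 154.1  63.6 -89.2] z [0.1547 0.1575 0.1602]
  circ [449.6 235.3  24.5] rect [449.3 234.2  46.6  46.5  -9.5] 310 z [0.2271 0.2377 0.2408]
side up [296. 142.] 700 rect [447.2 230.9 196.   64.2 -89.3] z [0.151  0.1599 0.162 ]
  circ [444.9 234.6  26. ] rect [445.7 233.1  47.8  46.3 -53.7] 248 z [0.2263 0.2357 0.243 ]
```

View pics/wrist20.png

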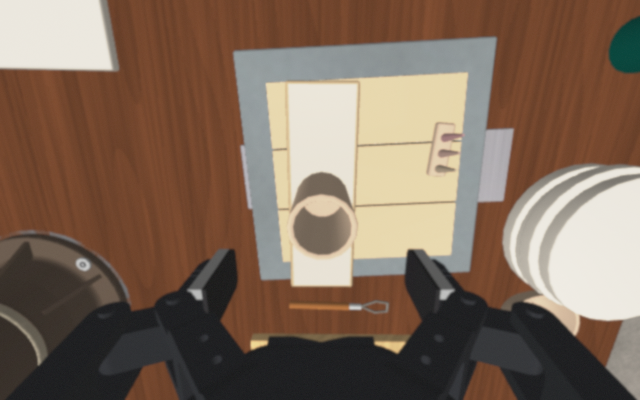

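View pics/side20.png

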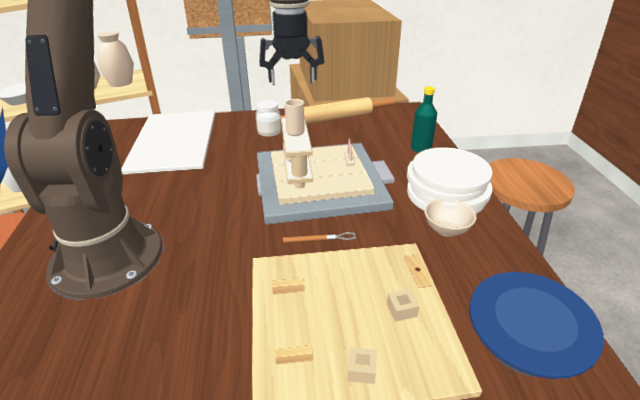

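The tumbler stands at (322,228) on the middle of the shelf. The squares and cone pack are where they started, and the gripper is clear. Handing in.

```bash
python3 -c "
from cell import arm
print(arm.finish_job())"
```

```text
the job is handed in; nothing more can be done
None
```

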